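# Strip the guide roller and sort its hardware

### The job

Take the guide roller out of its stand: flip the cam lever right over to the back, draw the roller forward off its seat, lower its axle out of the open-bottomed slots and lay it in the groove of the wooden cradle. Sort the loose hardware lying in front of the stand, spacer sleeves into the square bin and saddle clamp blocks into the long shallow tray, and leave the cam lever flipped shut again. Leave everything else on the bench where it is.

Things in the scene. Friction and masses are not known exactly. Their poses are not given: they have to be found in the camera images.
- stand: fixed guide-roller stand: green base block 60 mm high (x -55 to +95, y +-75 mm), its top is the bed; on it two dark cheek plates, 8 mm thick, 76 mm apart inside (y +-38), tops 145 mm up; a 139 mm high green wall joins them at the rear (x 75 to 85). Open above between the cheeks. Origin on the table under the seat; x to the rear, away from the robot, y along the axle to the lever's side.
- seat (a point): axle centre when seated, 119 mm over the table, midway between the cheeks. From here in the stand's axes (mm) each cheek's slot has a level part (ledge z -6, roof z +14, rear stop x +8) with a lip at the ledge's front edge (x -11 to -7, top z -3.5): raise the axle about 5 mm to pass it, draw it 22 mm to -x, then lower it.
- slot_mouth (a point): axle centre when the roller stands on the bed under the slots: 22 mm to -x of the seat and 34 mm lower. The upright part of each slot is 22 mm wide (x -33 to -11 from the seat), open at the bottom 20 mm below the seat. Its front post is 9 mm thick (to x -42); from here the axle passes under it when drawn level to -x, and can be lifted once 55 mm or more before the seat.
- roller: white plastic guide roller, 50 mm in diameter, 64 mm long, 0.3 to 0.55 kg, with a hub 24 mm in diameter, 72 mm long and a steel axle 12 mm in diameter, 112 mm long. Origin at its centre; its own y is the axle line (it may spin about it). Starts seated in the stand; from above there is room to grip it across its diameter, one finger before and one behind it, between the cheeks.
- cam_lever (a joint): cam lever outside the stand's +y cheek, hinged along the stand's y. 0 = shut: its hook hangs before the axle's +y end and locks it, handle leaning forward to -x, 35 degrees above level. 1.75 rad = fully open: handle over to the rear, 45 degrees above level. Starts at 0 to 0.12. Stays where it is left; about 2 N at the knob turns it.
- lever_knob (a point): centre of the black knob at the end of the lever's handle: a disc 20 mm in diameter and 16 mm long along the stand's y, 95 mm from the hinge line. Pinched on its two flat ends from above it can turn between the fingers while it is carried round the arc.
- lever_pivot (a point): point on the lever's hinge line in the plane of the knob, 16 mm behind and 16 mm above the seat, 57 mm to +y of it.
- cradle: fixed wooden cradle: plywood plate 100 x 110 x 8 mm with two rails along its y, 10 mm wide, 10 mm high, 90 mm long, 30 mm apart inside (outer faces at x = +-25 mm). A roller lying between them along y has its axle 38 mm over the table. Origin at the centre of its underside, y along the groove.
- square_bin: fixed square blue sheet-metal bin, 150 x 150 mm outside, 60 mm high, 4 mm walls and floor; origin at the centre of its underside.
- long_tray: fixed long shallow blue sheet-metal tray, 220 mm (its x) x 110 mm (its y) outside, 30 mm high, 4 mm walls and floor; origin at the centre of its underside.
- sleeve0: short dark (blackened) steel spacer sleeve (plain tube), 40 mm outside, 26 mm bore, 30 mm high, 0.11 kg, standing on end at the start; origin at the centre of its underside, z up along its axis. May be absent.
- sleeve1: short dark (blackened) steel spacer sleeve (plain tube), 40 mm outside, 26 mm bore, 30 mm high, 0.11 kg, standing on end at the start; origin at the centre of its underside, z up along its axis. May be absent.
- sleeve2: short dark (blackened) steel spacer sleeve (plain tube), 40 mm outside, 26 mm bore, 30 mm high, 0.11 kg, standing on end at the start; origin at the centre of its underside, z up along its axis. May be absent.
- saddle0: dark (blackened) steel saddle clamp block, 60 x 26 x 24 mm high, 0.16 kg: a bar along its own x with a saddle notch 24 mm wide and 12 mm deep across the middle of its top. Origin at its centre, x along its 60 mm, z up; lies notch up at the start with its length roughly fore and aft. Grip it across its 26 mm width. May be absent.
- saddle1: dark (blackened) steel saddle clamp block, 60 x 26 x 24 mm high, 0.16 kg: a bar along its own x with a saddle notch 24 mm wide and 12 mm deep across the middle of its top. Origin at its centre, x along its 60 mm, z up; lies notch up at the start with its length roughly fore and aft. Grip it across its 26 mm width. May be absent.
- saddle2: dark (blackened) steel saddle clamp block, 60 x 26 x 24 mm high, 0.16 kg: a bar along its own x with a saddle notch 24 mm wide and 12 mm deep across the middle of its top. Origin at its centre, x along its 60 mm, z up; lies notch up at the start with its length roughly fore and aft. Grip it across its 26 mm width. May be absent.
- marker: bystander: white capsule-shaped marker, 100 mm long, 16 mm thick, lying along its own x
- weight: bystander: small brass knobbed weight, 44 mm wide, 40 mm high
- bench_block: bystander: fixed dark steel block 85 x 85 x 35 mm
There are look-alikes about, which are no part of the job. Leave any green look-alike of the sleeve2 alone.

How it is judged:
By the outcome, as a careful person would: the job done as asked, in the order asked, and still so for the second after the job is handed in, with the robot touching nothing.
Of sleeve0, sleeve1, sleeve2, saddle0, saddle1, saddle2 only 3 to 5 are there at a start; the rules pass over those that are not, and their reading is None.
At some moment in a run one of sleeve0, sleeve1, sleeve2, saddle0, saddle1, saddle2 may be knocked a few centimetres aside while the robot is not near it.
Once in a run the grip may slacken for a moment while it holds something.
It also fails if it takes over 210 s, if anything falls off the work surface, if the arm or the gripper's body presses on something with over 40 N, if the wrist force passes 120 N, or if a joint passes its speed limit or range.

### The arm

A 6-joint arm with a two-finger parallel gripper is mounted at the origin on the work surface. World frame = base frame: x ahead of the robot, y to its left, z up, the work surface at z = 0. Lengths are in mm, angles in rad, forces in N, time in s.
With the tool pointing down it reaches from about 350 to 850 mm from the base axis. Payload 8.1 kg.
Tool frame: the origin (TCP) lies between the finger pads; the fingertips stand 17 mm ahead of it and the grasp point (between the pads) lies 2 mm behind it; z points along the fingers, y is the line along which they close (so a half turn about z gives the same grasp; the last joint's range is limited). The gripper opens to 93 mm and grips with 3 to 60 N. Pads are 15 mm wide; open, the fingers measure 128 mm over their backs; the gripper's body (75 mm by 188 mm) begins 65 mm behind the grasp point.
Start: joints at [1.254, 0.13, 1.488, -0, 1.523, -0.085], TCP at [137.815, 583.963, 235.635] pointing down, gripper open.
Joint ranges: [-2.96, 2.96], [-0.89, 2.26], [0.02, 2.5], [-1.34, 4.48], [0, 2.73], [-2.66, 2.66]. Speed limits (rad/s): [2.39, 2.39, 2.79, 3.14, 3.14, 3.14].

### API

Orientations are given as a unit quaternion [w, x, y, z].
In Python, from plant import read_state, grab_frame, camera_params, close_job gives the robot as it stands.
- The arm moves only by the tool play_rows, never from a script. Its argument "moves" is a list of rows, each an object with "delta_pos": the shift along the tool's x, y, z in mm, a list of three; "twist": the turn, a rotation vector about the tool's x, y, z in degrees, a list of three; "jaw": the opening, from 0 (shut) to 1 (fully open). A call has 1 to 8 rows; each row is the pose to reach, as a shift and turn from the pose commanded when the call began, along the tool's axes at that moment; what a row does not reach only later rows make up. A row lasts 1/10 s, in which the tool goes at most 50 mm and 8.59 degrees, less where a joint would pass 70% of its speed; a pose out of reach is approached as far as the arm can. A call with a gripper value outside its range is refused whole. The fingers move at their own pace and stop on an object; "squeeze" is the grip in N (left out, the last holds). Time passes only in rows, so rows that repeat a pose let the fingers close. It gives the time, the measured TCP pose, the force, the opening and the grip force at its end, in the units of the state.
- read_state(): the state, without advancing time (a new reading comes with each control period).
- grab_frame(name): name is "scene" or "top" or "wrist"; returns (picture, depth): 384x512x3 uint8, red, green, blue; 384x512 float32, mm along the optical axis (not along the pixel's ray), 0 where there is no reading.
- camera_params(name): a dict with "camera_matrix" (3x3 intrinsics, pixels), "k1" (the pictures are not rectified: a ray, as slopes to the right and down, at radius r is drawn at 1 + k1 r^2 times it, then the intrinsics apply), "R" (3x3) and "t" (3): a world point X has camera coordinates R X + t. Camera axes: x right, y down, z forward; pixel columns grow to the right and rows downward; lengths in mm; the calibration is good to about 2 mm. A picture is of the moment at which its call begins: read the wrist's pose just before it. camera_params takes no time and is no camera call; for the wrist camera it gives the pose at the moment of the call.
- close_job(): hands the job in; it is judged then, once.
The state is a dict: "time": time; "joint_positions": joint angles; "joint_velocities": joint speeds; "joint_torque": joint torques, N m; "ee_pos": TCP position; "tool_rot": TCP orientation; "force": force on the tool from outside, world axes, zero at the start; "wrist_torque": the same for the moment, N m; "finger_gap": finger opening in mm; "grasp_force": force on a finger pad.
Only numpy, scipy, OpenCV 4.12 (cv2) and the standard library are available. Lean on these libraries where they do the work, as an engineer would, in place of code of your own. Each camera call takes 0.05 s, during which the arm holds its last target. There are 200 camera calls.

## Working session

There is one attempt and no reset: what is moved stays moved. The work goes in short steps, Python scripts to look and compute and a tool call to move; the robot and the scene stay as the last step left them, time stands still between calls to the robot, and variables do not carry over. Pictures are saved under pics/ and viewed, at most 14 in all, crops included, and the job is handed in when it is done.

Besides the shell and the picture viewer there is one more tool, called in YAML: its name, and indented under it one key for each argument. play_rows: Moves the arm, as the interface text tells. Its arguments: {"type":"object","properties":{"moves":{"type":"array"},"squeeze":{"type":"number"}},"required":["moves"]}

```bash
ls; mkdir -p pics; cat > h.py <<'E'
import numpy as np, cv2
from plant import *
from scipy.spatial.transform import Rotation as Ro
def save(n,img): cv2.imwrite('pics/'+n,img[:,:,::-1])
def ray(p,u,v):
    K=np.array(p['camera_matrix'],float);k=p['k1'];R=np.array(p['R']);t=np.array(p['t'])
    d=np.array([(u-K[0,2])/K[0,0],(v-K[1,2])/K[1,1]]);s=d.copy()
    for _ in range(20): s=d/(1+k*(s@s))
    return -R.T@t, R.T@np.array([s[0],s[1],1.0])
def onplane(p,u,v,z):
    o,d=ray(p,u,v); return o+d*(z-o[2])/d[2]
def pt(p,dep,u,v):
    o,d=ray(p,u,v); return o+d*dep[int(v),int(u)]
def cloud(p,dep):
    K=np.array(p['camera_matrix'],float);k=p['k1'];R=np.array(p['R']);t=np.array(p['t'])
    v,u=np.mgrid[:384,:512]; d=np.stack([(u-K[0,2])/K[0,0],(v-K[1,2])/K[1,1]],-1);s=d.copy()
    for _ in range(20): s=d/(1+k*(s**2).sum(-1,keepdims=True))
    c=np.concatenate([s,np.ones(s.shape[:2]+(1,))],-1)*dep[...,None]
    return (c-t)@R
def proj(p,X):
    c=np.array(p['R'])@np.array(X,float)+np.array(p['t']);s=c[:2]/c[2];s=s*(1+p['k1']*(s@s))
    K=np.array(p['camera_matrix']);return s[0]*K[0,0]+K[0,2],s[1]*K[1,1]+K[1,2]
def totool(target):
    s=read_state();R=Ro.from_quat(np.roll(s['tool_rot'],-1));return R.inv().apply(np.array(target)-s['ee_pos'])
E
python3 - <<'E'
from h import *
s=read_state();print(s)
ims=[]
for n in('top','scene'):
    p=camera_params(n);im,d=grab_frame(n);np.savez(n+'.npz',im=im,d=d);print(n,p)
    save(n+'0.png',cv2.resize(im,(800,600)))
E
```

```text
pics
{'time': 0.0, 'joint_positions': array([ 1.25358522e+00,  1.31132606e-01,  1.48925293e+00, -2.30669499e-05,
        1.52298517e+00, -8.54208195e-02]), 'joint_velocities': array([ 0.00049845, -0.00012072,  0.0013596 , -0.00041065,  0.00023853,
       -0.00027103]), 'joint_torque': array([ 1.21171106e-03, -5.59856415e+01, -4.91751301e+01,  7.69246998e-02,
        3.55236896e-02, -1.75464243e-04]), 'ee_pos': array([137.66714276, 583.45614005, 234.61893805]), 'tool_rot': array([-1.66481451e-04,  1.15635272e-01,  9.93291344e-01, -8.73374714e-04]), 'force': array([ 0.25332472, -1.03068273, -0.40977373]), 'wrist_torque': array([-0.03723653, -0.0071134 , -0.00860293]), 'grasp_force': 0.0, 'finger_gap': 92.90614168342348}
top {'camera_matrix': array([[380.32929049,   0.        , 256.30910623],
       [  0.        , 380.32929049, 189.07030036],
       [  0.        ,   0.        ,   1.        ]]), 'k1': 0.040170274609251946, 'R': array([[-0.02181794, -0.9997141 , -0.0097827 ],
       [-0.99634456,  0.02255068, -0.08239526],
       [ 0.08259231,  0.00794924, -0.99655171]]), 't': array([  25.82978767,  498.16179603, 1085.86277394])}
scene {'camera_matrix': array([[351.33347258,   0.        , 255.30287501],
       [  0.        , 351.33347258, 190.05128956],
       [  0.        ,   0.        ,   1.        ]]), 'k1': -0.004615796302585682, 'R': array([[ 0.56708725,  0.82354283,  0.01375729],
       [ 0.65470275, -0.44056429, -0.61422098],
       [-0.49977631,  0.35732382, -0.78901415]]), 't': array([-290.31671427, -231.7113965 , 1221.62775299])}
```

View pics/top0.png

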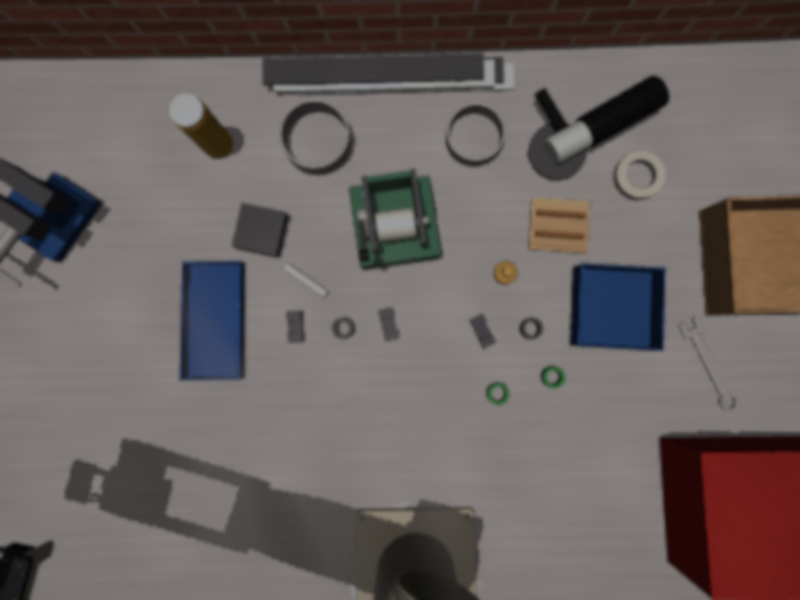

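View pics/scene0.png

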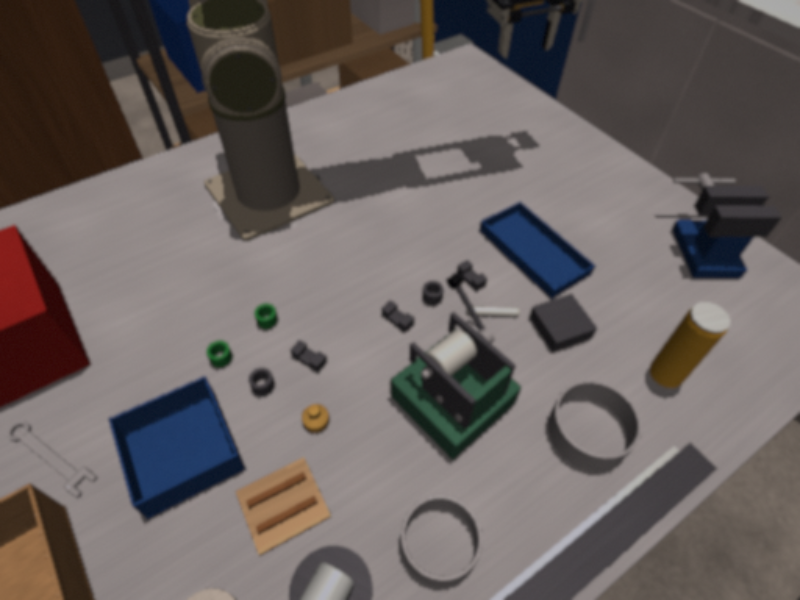

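Top view (800x600 px): the stand is at (397,218), its lever knob at about (365,255) on the left (+y). The cradle is at (560,225), the square bin at (620,307) and the long tray at (213,320).
- **Saddles (dark blocks):** (295,326), (388,324), (482,331).
- **Sleeves (dark rings):** (344,328), (531,328).
- **Look-alikes:** the green rings at (497,393) and (552,377). I leave these alone.

Five pieces of hardware are present.

```bash
python3 - <<'E'
from h import *
z=np.load('top.npz');im,d=z['im'],z['d'];p=camera_params('top');C=cloud(p,d)
hsv=cv2.cvtColor(im,cv2.COLOR_RGB2HSV)
print('table z',np.median(C[200:330:10,120:400:10,2]))
def rect(name,mask,h,box):
    m=np.zeros(mask.shape,np.uint8);u0,v0,u1,v1=box;m[v0:v1,u0:u1]=mask[v0:v1,u0:u1]
    n,l,st,_=cv2.connectedComponentsWithStats(m)
    if n<2: print(name,'none');return
    i=1+np.argmax(st[1:,4]);c,_=cv2.findContours((l==i).astype(np.uint8),0,2)
    c=max(c,key=len)[:,0]
    w=np.array([onplane(p,u,v,h)[:2] for u,v in c],np.float32)
    r=cv2.minAreaRect(w);zz=C[l==i][:,2];print(name,'ctr',np.round(r[0],1),'size',np.round(r[1],1),'ang',round(r[2],1),'z',np.percentile(zz,[5,50,95]).round(1))
S=.64
dark=(hsv[...,2]<75)
def b(x0,y0,x1,y1): return [int(q*S) for q in(x0,y0,x1,y1)]
for n,bb in dict(sadA=(275,300,318,352),sadB=(370,300,408,348),sadC=(462,308,504,355)).items(): rect(n,(hsv[...,2]<85)&(hsv[...,1]<90),24,b(*bb))
for n,bb in dict(sl0=(326,310,362,346),sl1=(512,310,550,346)).items(): rect(n,(hsv[...,2]<85)&(hsv[...,1]<90),30,b(*bb))
blue=(hsv[...,0]>100)&(hsv[...,0]<130)&(hsv[...,1]>100)
rect('tray',blue,20,b(160,240,262,400));rect('bin',blue,40,b(550,240,690,370))
wood=(hsv[...,0]<22)&(hsv[...,1]>60)
rect('cradle',wood,8,b(515,185,605,265))
green=(hsv[...,0]>60)&(hsv[...,0]<95)&(hsv[...,1]>80)
rect('stand60',green,60,b(330,150,460,290))
wht=(hsv[...,2]>135)&(hsv[...,1]<60);rect('roller',wht,144,b(370,195,425,250))
hi=(C[...,2]>138)&(C[...,2]<160);rect('cheeks hi',hi,145,b(330,150,460,290))
rect('blk',hsv[...,2]<85,35,b(220,195,295,265)); rect('marker',wht,14,b(275,255,335,305))
save('stand0.png',cv2.resize(im[100:180,210:300],None,fx=8,fy=7,interpolation=2))
Hm=C[100:180:3,218:290:3,2].round().astype(int)
for r in Hm: print(*['%4d'%q for q in r])
E
```

```text
table z -0.48397197807884895
sadA ctr [445.8 210.3] size [55.  26.7] ang 3.8 z [ 6.7 16.3 25.8]
sadB ctr [447.7  38.1] size [52.6 23.6] ang 11.8 z [ 8.5 20.5 25.9]
sadC ctr [ 430.1 -133.6] size [54.7 24.2] ang 22.9 z [ 8.9 20.7 25.7]
sl0 ctr [441.4 121.7] size [37.5 31.6] ang 88.7 z [-1.1 28.2 31.3]
sl1 ctr [ 432.5 -220.5] size [40.  34.3] ang 88.8 z [ 2.9 27.4 32.9]
tray ctr [464.  360.7] size [211.3 104.4] ang 0.7 z [-0.   3.5 27.7]
bin ctr [ 468.6 -377.9] size [161.1 146.2] ang 85.1 z [ 0.2  4.2 55.3]
cradle ctr [ 626.9 -287. ] size [110.2  99.9] ang 84.5 z [ 3.9  7.9 18.5]
stand60 ctr [633.7   2.4] size [144.2 105.9] ang 4.6 z [55.9 59.1 62.6]
roller ctr [610.8  20.4] size [33.4 58.6] ang 5.9 z [136.2 141.  144.4]
cheeks hi ctr [630.4  67. ] size [ 30.1 129.7] ang 87.8 z [139.1 144.1 152.3]
blk ctr [624.6 270.9] size [92.8 85.1] ang 76.7 z [12.9 34.  37.6]
marker ctr [534.3 196.8] size [91.2 11. ] ang 53.8 z [10.7 14.  17.9]
  47   19   -1    2    1    2    1   -1   -3    6   -1    1   -4    1   -1    0    0   -4   -2   -4    1    0   -2   -2
  25   -5    0    0    0    1   -3   
[... 2382 characters left out ...]
  204  205  194   60   62   59   59   58   56   63   59   59   59   58   55   59   60   59   -1   -4
   2   -1    0   -1  199  201  201   56   57   58   59   57   59   58   53   58   52   39   32   25   13    1   -1   -2
   3   -1   -2   -2   58   61   57   61   59   51   45   35   25   18    7   -5    0    2    1    0    2    3   -2   -5
   0   -2   -1    1   -1   28   18    5    2   -1   -2    2   -2    1    0    1    0    2    1   -2    1    0   -1    2
  -5   -3   -3    1   -6    1   -4    0   -1    1   -4    0   -3   -1    0   -1   -2    0    1   -2   -4   -2   -2   -2
  -4   -1   -1   -1    2    1   -4    0    0   -2   -4   -3   -2    1   -1   -3    0    0   -5   -1    1    0   -1   -1
```

View pics/stand0.png

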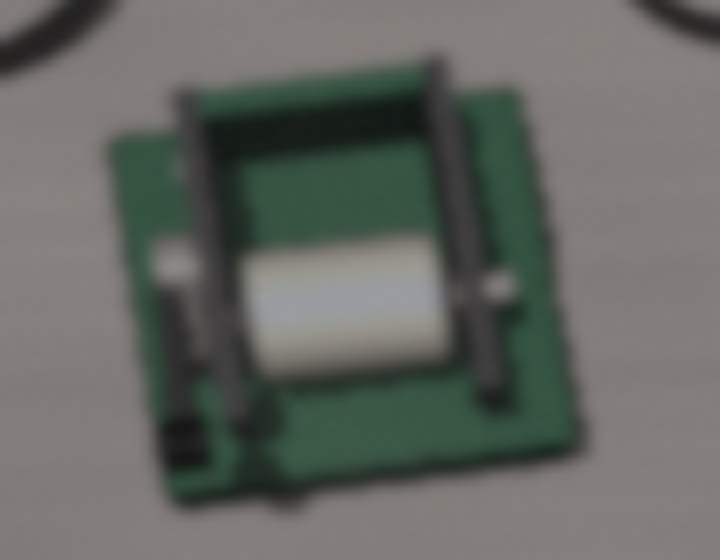

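Crop of the stand (8x/7x zoom): the base corners are at about (110,137), (517,92), (580,452) and (175,500). The roller spans (245–445, 240–375). The knob is at (185,445) and the axle's -y end at (500,285).

```bash
python3 - <<'E'
from h import *
z=np.load('top.npz');im,d=z['im'],z['d'];p=camera_params('top');C=cloud(p,d)
f=lambda x,y:(210+(x+.5)/8-.5,100+(y+.5)/7-.5)
c=[onplane(p,*f(*q),60)[:2] for q in((110,137),(517,92),(580,452),(175,500))]
c=np.array(c);print(c.round(1))
# order: rear-left(+x,+y), rear-right, front-right, front-left
ex=(c[0]+c[1]-c[2]-c[3])/2; ey=(c[0]+c[3]-c[1]-c[2])/2
print('sizes',np.linalg.norm(ex),np.linalg.norm(ey),'yaws',np.degrees(np.arctan2(ex[1],ex[0])),np.degrees(np.arctan2(-ey[0],ey[1])))
yaw=np.arctan2(ex[1]-ey[0],ex[0]+ey[1]);ux=np.array([np.cos(yaw),np.sin(yaw)]);uy=np.array([-ux[1],ux[0]])
o=c.mean(0)-20*ux;print('yaw',np.degrees(yaw),'origin',o)
print('rollerends mid', [onplane(p,*f(*q),119)[:2].round(1) for q in((345,305),)], 'cloud roller:')
m=np.zeros(d.shape,bool);m[130:160,235:270]=1;m&=(C[...,2]>120)&(C[...,2]<150)
P=(C[m][:,:2]-o)@np.array([ux,uy]).T;q=P[np.abs(P[:,1])<34];print('x range',np.percentile(q[:,0],[2,50,98]))
m=(C[...,2]>180)&(C[...,2]<215);m[:, :200]=0;m[:,300:]=0;m[:100]=0;m[185:]=0
P=(C[m][:,:2]-o)@np.array([ux,uy]).T;print('knob',np.c_[P,C[m][:,2]].round(0))
print('knob px', proj(p,[*(o-62*ux+57*uy),190]), f(185,445))
k=[onplane(p,*f(*q),195)[:2] for q in((185,445),)];print('knob ray',(k-o)@np.array([ux,uy]).T)
cr=(C[...,2]>58)&(C[...,2]<66)
# cheeks
m=(C[...,2]>140)&(C[...,2]<150);m[:,:210]=0;m[:,300:]=0;m[:100]=0;m[130:]=0
P=(C[m][:,:2]-o)@np.array([ux,uy]).T
for s in(1,-1):
  q=P[(P[:,1]*s>25)&(P[:,0]>15)&(P[:,0]<70)];print('cheek y',np.median(q[:,1]) if len(q) else 0)
E
```

```text
[[697.2 104. ]
 [712.3 -41.2]
 [564.2 -59.7]
 [548.   83.4]]
sizes 149.89407426649598 144.9710399812595 yaws 7.4850478886644725 6.1876013004412656
yaw 6.847156067336752 origin [610.55348107  19.24629444]
rollerends mid [array([613.9,  21. ])] cloud roller:
x range [-22.48755741  -2.64081537  23.00585766]
knob [[-31.  60. 181.]
 [-32.  57. 183.]
 [-34.  60. 182.]
 [-35.  58. 185.]
 [-35.  55. 183.]
 [-36.  61. 181.]
 [-38.  58. 188.]
 [-37.  55. 184.]
 [-37.  53. 182.]
 [-40.  61. 187.]
 [-41.  58. 191.]
 [-41.  56. 188.]
 [-40.  53. 184.]
 [-43.  61. 189.]
 [-43.  58. 190.]
 [-43.  56. 189.]
 [-44.  53. 189.]
 [-47.  63. 200.]
 [-47.  61. 201.]
 [-47.  58. 200.]
 [-47.  56. 198.]
 [-48.  53. 198.]
 [-49.  51. 202.]
 [-49.  66. 200.]
 [-49.  63. 201.]
 [-50.  61. 201.]
 [-50.  58. 202.]
 [-51.  56. 205.]
 [-51.  54. 203.]
 [-52.  51. 204.]
 [-52.  63. 204.]
 [-53.  61. 205.]
 [-53.  59. 203.]
 [-53.  56. 202.]
 [-54.  54. 208.]
 [-54.  51. 205.]
 [-51.  50. 186.]
 [-55.  64. 204.]
 [-55.  62. 202.]
 [-55.  59. 205.]
 [-56.  57. 205.]
 [-56.  54. 202.]
 [-56.  52. 202.]
 [-55.  50. 194.]
 [-57.  64. 202.]
 [-58.  62. 207.]
 [-58.  59. 204.]
 [-58.  57. 204.]
 [-59.  54. 204.]
 [-59.  52. 205.]
 [-59.  50. 206.]
 [-59.  65. 200.]
 [-60.  62. 205.]
 [-60.  60. 203.]
 [-60.  57. 204.]
 [-61.  55. 202.]
 [-61.  52. 202.]
 [-61.  50. 202.]
 [-61.  65. 199.]
 [-62.  62. 203.]
 [-62.  60. 202.]
 [-63.  58. 201.]
 [-63.  55. 203.]
 [-64.  53. 204.]
 [-64.  50. 201.]
 [-64.  65. 200.]
 [-65.  63. 203.]
 [-65.  60. 202.]
 [-65.  58. 198.]
 [-65.  56. 197.]
 [-65.  53. 198.]
 [-65.  51. 196.]]
knob px (np.float64(233.5731050830739), np.float64(166.3824619680089)) (232.6875, 163.14285714285714)
knob ray [[-54.47573141  57.81803569]]
cheek y 42.0214151024433
cheek y -41.288615306278025
```

```bash
cat >> h.py <<'E'
O=np.array([610.5,19.2]);YAW=np.radians(6.85)
def st(x,y,z):
    c,s=np.cos(YAW),np.sin(YAW);return np.array([O[0]+c*x-s*y,O[1]+s*x+c*y,z])
def go(*targets,yaw=None):
    """print tool-frame deltas (world xyz targets) and z twist (deg) for tool-y heading yaw deg"""
    s=read_state();R=Ro.from_quat(np.roll(s['tool_rot'],-1));M=R.as_matrix()
    print('t',round(s['time'],1),'at',s['ee_pos'].round(1),'yawy',np.degrees(np.arctan2(M[1,1],M[0,1])).round(1),'tilt',M[:2,2].round(4))
    for T in targets: print('  d',R.inv().apply(np.array(T)-s['ee_pos']).round(1),'for',np.round(T,1))
    if yaw is not None:
        e=yaw-np.degrees(np.arctan2(M[1,1],M[0,1]));print('  twz',round(-((e+90)%180-90),1),'(or +-180)')
E
python3 -c "
from h import *
go(st(-57,58,300),yaw=96.85)"
```

```text
t 0.1 at [137.7 583.5 234.7] yawy 76.7 tilt [-0.0005 -0.0016]
  d [-516.3 -405.9  -64.7] for [547.  70. 300.]
  twz -20.1 (or +-180)
```

play_rows:
  moves:
    - {"delta_pos": [-516,-406,-65],"twist": [0,0,-20.1],"jaw": 0.6}
    - {"delta_pos": [-516,-406,-65],"twist": [0,0,-20.1],"jaw": 0.45}
    - {"delta_pos": [-516,-406,-65],"twist": [0,0,-20.1],"jaw": 0.45}
    - {"delta_pos": [-516,-406,-65],"twist": [0,0,-20.1],"jaw": 0.45}
    - {"delta_pos": [-516,-406,-65],"twist": [0,0,-20.1],"jaw": 0.45}
    - {"delta_pos": [-516,-406,-65],"twist": [0,0,-20.1],"jaw": 0.45}
    - {"delta_pos": [-516,-406,-65],"twist": [0,0,-20.1],"jaw": 0.45}
    - {"delta_pos": [-516,-406,-65],"twist": [0,0,-20.1],"jaw": 0.45}

```text
time: 0.9
ee_pos: [384.7, 272.9, 274.8]
tool_rot: [-0.0, -0.06, 0.998, -0.0]
force: [0.9, 0.9, 0.2]
finger_gap: 42.3
grasp_force: 0.0
```

```bash
python3 -c "
from h import *
go(st(-57,58,300),yaw=96.85)"
```

```text
t 0.9 at [384.7 272.9 274.8] yawy 96.8 tilt [-0.0001 -0.    ]
  d [-137.  -220.8  -25.2] for [547.  70. 300.]
  twz -0.0 (or +-180)
```

play_rows:
  moves:
    - {"delta_pos": [-137,-221,-25],"twist": [0,0,0],"jaw": 0.45}
    - {"delta_pos": [-137,-221,-25],"twist": [0,0,0],"jaw": 0.45}
    - {"delta_pos": [-137,-221,-25],"twist": [0,0,0],"jaw": 0.45}
    - {"delta_pos": [-137,-221,-25],"twist": [0,0,0],"jaw": 0.45}
    - {"delta_pos": [-137,-221,-25],"twist": [0,0,0],"jaw": 0.45}
    - {"delta_pos": [-137,-221,-25],"twist": [0,0,0],"jaw": 0.45}
    - {"delta_pos": [-137,-221,-25],"twist": [0,0,0],"jaw": 0.45}
    - {"delta_pos": [-137,-221,-25],"twist": [0,0,0],"jaw": 0.45}

```text
time: 1.7
ee_pos: [545.6, 72.3, 299.2]
tool_rot: [-0.001, -0.059, 0.998, 0.0]
force: [-0.8, 0.5, -1.1]
finger_gap: 41.7
grasp_force: 0.0
```

```bash
python3 -c "
from h import *
p=camera_params('wrist');im,d=grab_frame('wrist');np.savez('w1.npz',im=im,d=d);
import pickle;pickle.dump(p,open('w1.pkl','wb'))
print((-np.array(p['R']).T@p['t']).round(), np.array(p['R'])[2].round(2))
save('w1.png',im)
go(st(-57,58,300),st(-57,58,200.5),yaw=96.85)"
```

```text
[465.  62. 449.] [ 0.29  0.03 -0.96]
t 1.8 at [545.5  72.8 299.4] yawy 96.9 tilt [-0.001   0.0005]
  d [-1.2 -3.  -0.6] for [547.  70. 300.]
  d [-1.2 -3.1 98.9] for [547.   70.  200.5]
  twz 0.0 (or +-180)
```

View pics/w1.png

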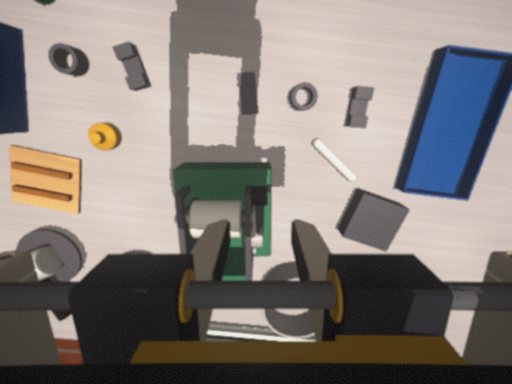

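Wrist view: the knob is the black patch at about (261,197), short of the fingers. The roller is at (213,217), and the green base spans (175–272, 163–280).

```bash
python3 -c "
from h import *
import pickle;p=pickle.load(open('w1.pkl','rb'));z=np.load('w1.npz');im,d=z['im'],z['d'];C=cloud(p,d)
print('exp knob px',proj(p,st(-57,58,195)))
m=(C[...,2]>180)&(C[...,2]<215);m[:150]=0;m[225:]=0
c,s=np.cos(YAW),np.sin(YAW)
q=C[m];P=(q[:,:2]-O)@np.array([[c,-s],[s,c]])
k=q[:,2]>190
print(len(q),np.percentile(P[k],[3,50,97],axis=0).round(1),np.percentile(q[:,2],[50,97]))
m=(C[...,2]>120)&(C[...,2]<148);m[:195]=0;m[240:]=0;m[:,:192]=0;m[:,236:]=0
q=C[m];P=(q[:,:2]-O)@np.array([[c,-s],[s,c]]);print('roller',np.percentile(P,[3,50,97],axis=0).round(1),np.percentile(q[:,2],97))
m=(C[...,2]>55)&(C[...,2]<65);m[:, :150]=0;m[:,280:]=0
q=C[m];P=(q[:,:2]-O)@np.array([[c,-s],[s,c]]);print('base',np.percentile(P,[1,99],axis=0).round(1))
"
```

```text
exp knob px (np.float64(258.6082886469054), np.float64(193.45358686742648))
404 [[-65.   50.7]
 [-57.9  58.4]
 [-46.8  66.2]] [203.34969388 206.37976851]
roller [[-22.2 -26.1]
 [-11.9  -3.4]
 [ 16.6  26.8]] 144.79572480183256
base [[-52.6 -69.6]
 [232.7  76.8]]
```

play_rows:
  moves:
    - {"delta_pos": [-1,-3,40],"twist": [0,0,0],"jaw": 0.45}
    - {"delta_pos": [-1,-3,70],"twist": [0,0,0],"jaw": 0.45}
    - {"delta_pos": [-1,-3,90],"twist": [0,0,0],"jaw": 0.45}
    - {"delta_pos": [-1,-3,103],"twist": [0,0,0],"jaw": 0.45}
    - {"delta_pos": [-1,-3,103],"twist": [0,0,0],"jaw": 0.45}
    - {"delta_pos": [-1,-3,103],"twist": [0,0,0],"jaw": 0.0}
    - {"delta_pos": [-1,-3,103],"twist": [0,0,0],"jaw": 0.0}
    - {"delta_pos": [-1,-3,103],"twist": [0,0,0],"jaw": 0.0}
  squeeze: 10

```text
time: 2.55
ee_pos: [548.5, 68.9, 198.4]
tool_rot: [0.001, -0.06, 0.998, -0.0]
force: [-0.1, -0.6, 0.4]
finger_gap: 22.6
grasp_force: 0.0
```

```bash
python3 -c "
from h import *
a0=np.arctan2(60,73)
A=[np.pi-a for a in np.linspace(a0,a0,1)]
A=np.linspace(np.pi-a0,np.radians(45)-0.03,15)[1:]
import sys
s=read_state();print(s['finger_gap'],s['grasp_force'])
go(*[st(16+95*np.cos(a),58,135.5+95*np.sin(a)) for a in A])"
```

```text
22.586161534190314 0.0
t 2.5 at [548.5  68.9 198.4] yawy 96.8 tilt [0.0025 0.0001]
  d [-6.1  1.3 -5.9] for [554.4  70.9 204.3]
  d [-14.9   1.3 -13.3] for [563.1  71.9 211.7]
  d [-24.6   1.3 -19.6] for [572.7  73.1 218. ]
  d [-34.9   1.3 -24.6] for [582.9  74.3 223.1]
  d [-45.8   1.3 -28.4] for [593.7  75.6 226.9]
  d [-57.1   1.3 -30.8] for [604.9  76.9 229.4]
  d [-68.5   1.3 -31.9] for [616.3  78.3 230.4]
  d [-80.    1.3 -31.6] for [627.7  79.7 230.1]
  d [-91.4   1.3 -29.8] for [639.   81.  228.4]
  d [-102.5    1.3  -26.7] for [650.   82.4 225.4]
  d [-113.2    1.3  -22.3] for [660.6  83.6 221. ]
  d [-123.2    1.3  -16.7] for [670.6  84.8 215.3]
  d [-132.5    1.3   -9.8] for [679.8  85.9 208.5]
  d [-140.8    1.3   -1.9] for [688.1  86.9 200.6]
```

play_rows:
  moves:
    - {"delta_pos": [0,0,1],"twist": [0,0,0],"jaw": 0.0}
    - {"delta_pos": [0,0,1],"twist": [0,0,0],"jaw": 0.0}
    - {"delta_pos": [0,0,1],"twist": [0,0,0],"jaw": 0.0}
    - {"delta_pos": [0,0,1],"twist": [0,0,0],"jaw": 0.0}
  squeeze: 10

```text
time: 2.95
ee_pos: [547.4, 71.1, 196.9]
tool_rot: [0.0, -0.06, 0.998, 0.002]
force: [-5.2, 10.4, 5.2]
finger_gap: 16.0
grasp_force: 10.0
```

```bash
python3 -c "
from h import *
go(st(-57,58,196))"
```

```text
t 3.0 at [547.4  71.1 196.9] yawy 96.9 tilt [-0.     0.004]
  d [ 0.5 -1.1  0.9] for [547.  70. 196.]
```

play_rows:
  moves:
    - {"delta_pos": [-7,1,-7],"twist": [0,0,0],"jaw": 0.0}
    - {"delta_pos": [-16,1,-14.5],"twist": [0,0,0],"jaw": 0.0}
    - {"delta_pos": [-25.5,1,-21],"twist": [0,0,0],"jaw": 0.0}
    - {"delta_pos": [-36,1,-26],"twist": [0,0,0],"jaw": 0.0}
    - {"delta_pos": [-47,1,-30],"twist": [0,0,0],"jaw": 0.0}
    - {"delta_pos": [-58,1,-32.5],"twist": [0,0,0],"jaw": 0.0}
    - {"delta_pos": [-69.5,1,-33.5],"twist": [0,0,0],"jaw": 0.0}
    - {"delta_pos": [-69.5,1,-33.5],"twist": [0,0,0],"jaw": 0.0}
  squeeze: 15

```text
time: 3.75
ee_pos: [617.6, 79.9, 230.5]
tool_rot: [0.001, -0.06, 0.998, 0.001]
force: [-1.2, 7.5, 2.7]
finger_gap: 15.7
grasp_force: 15.0
```

```bash
python3 -c "
from h import *
s=read_state();P=s['ee_pos'];c,sn=np.cos(YAW),np.sin(YAW);q=(P[:2]-O)@np.array([[c,-sn],[sn,c]]);print(q,s['force'])
a0=np.arctan2(P[2]-135.5,q[0]-16);print(np.degrees(a0),np.hypot(P[2]-135.5,q[0]-16))
go(*[st(16+95*np.cos(a),q[1],135.5+95*np.sin(a)) for a in np.linspace(a0,np.radians(45)-.04,8)[1:]])"
```

```text
[14.30562756 59.38033452] [-1.1939712   7.46007718  2.74090721]
91.02218491050357 94.97845113824181
t 3.8 at [617.6  79.9 230.5] yawy 96.9 tilt [0.0014 0.0029]
  d [-11.4  -0.    0.5] for [629.   81.2 230. ]
  d [-22.7  -0.    2.4] for [640.2  82.6 228.1]
  d [-33.7  -0.    5.6] for [651.1  83.9 224.9]
  d [-44.2  -0.1  10.1] for [661.5  85.1 220.5]
  d [-54.1  -0.1  15.8] for [671.3  86.3 214.7]
  d [-63.2  -0.1  22.7] for [680.4  87.4 207.9]
  d [-71.4  -0.1  30.7] for [688.6  88.4 199.9]
```

play_rows:
  moves:
    - {"delta_pos": [-11.5,1,0.5],"twist": [0,0,0],"jaw": 0.0}
    - {"delta_pos": [-22.7,1,2.4],"twist": [0,0,0],"jaw": 0.0}
    - {"delta_pos": [-33.7,1,5.6],"twist": [0,0,0],"jaw": 0.0}
    - {"delta_pos": [-44.2,1,10],"twist": [0,0,0],"jaw": 0.0}
    - {"delta_pos": [-54,1,16],"twist": [0,0,0],"jaw": 0.0}
    - {"delta_pos": [-63,1,23],"twist": [0,0,0],"jaw": 0.0}
    - {"delta_pos": [-71,1,30],"twist": [0,0,0],"jaw": 0.0}
    - {"delta_pos": [-71,1,30],"twist": [0,0,0],"jaw": 0.0}
  squeeze: 15

```text
time: 4.55
ee_pos: [689.9, 88.9, 201.6]
tool_rot: [0.003, -0.06, 0.998, 0.001]
force: [5.7, 5.2, 5.2]
finger_gap: 15.9
grasp_force: 15.0
```

```bash
python3 -c "
from h import *
s=read_state();P=s['ee_pos'];c,sn=np.cos(YAW),np.sin(YAW);q=(P[:2]-O)@np.array([[c,-sn],[sn,c]]);print(q,s['force'])
a0=np.arctan2(P[2]-135.5,q[0]-16);print(np.degrees(a0),np.hypot(P[2]-135.5,q[0]-16))"
```

```text
[87.15760655 59.68756959] [5.66014751 5.24505475 5.17584966]
42.889732296656405 97.12162942217489
```

play_rows:
  moves:
    - {"delta_pos": [0,0,0],"twist": [0,0,0],"jaw": 0.4}
    - {"delta_pos": [0,0,0],"twist": [0,0,0],"jaw": 0.4}
    - {"delta_pos": [0,0,0],"twist": [0,0,0],"jaw": 0.4}
    - {"delta_pos": [0,0,-20],"twist": [0,0,0],"jaw": 0.5}
    - {"delta_pos": [0,0,-60],"twist": [0,0,0],"jaw": 0.85}
    - {"delta_pos": [0,0,-95],"twist": [0,0,0],"jaw": 0.85}
    - {"delta_pos": [0,0,-95],"twist": [0,0,0],"jaw": 0.85}
  squeeze: 25

```text
time: 5.25
ee_pos: [689.0, 87.3, 301.8]
tool_rot: [0.005, -0.059, 0.998, -0.0]
force: [1.3, 0.3, 0.8]
finger_gap: 64.1
grasp_force: 0.0
```

```bash
python3 -c "
from h import *
print(read_state()['joint_positions'].round(2))
go(st(0,0,290),st(0,0,122),yaw=6.85)"
```

```text
[ 0.05  0.37  1.09 -0.    1.67 -1.64]
t 5.2 at [689.   87.3 301.8] yawy 96.8 tilt [0.01   0.0004]
  d [ 86.2 -58.3  11. ] for [610.5  19.2 290. ]
  d [ 87.8 -58.1 179. ] for [610.5  19.2 122. ]
  twz 90.0 (or +-180)
```

play_rows:
  moves:
    - {"delta_pos": [40,-25,-10],"twist": [0,0,8.5],"jaw": 0.85}
    - {"delta_pos": [80,-50,-10],"twist": [0,0,17],"jaw": 0.85}
    - {"delta_pos": [87,-58,0],"twist": [0,0,25.5],"jaw": 0.85}
    - {"delta_pos": [87,-58,10],"twist": [0,0,34],"jaw": 0.85}
    - {"delta_pos": [87,-58,10],"twist": [0,0,42.5],"jaw": 0.85}
    - {"delta_pos": [87,-58,10],"twist": [0,0,51],"jaw": 0.85}
    - {"delta_pos": [87,-58,10],"twist": [0,0,59.5],"jaw": 0.85}
    - {"delta_pos": [87,-58,10],"twist": [0,0,68],"jaw": 0.85}

```text
time: 6.05
ee_pos: [606.9, 19.3, 283.5]
tool_rot: [-0.001, 0.512, 0.859, -0.0]
force: [0.6, -0.7, 0.2]
finger_gap: 78.9
grasp_force: 0.0
```

play_rows:
  moves:
    - {"delta_pos": [0,0,0],"twist": [0,0,8.5],"jaw": 0.85}
    - {"delta_pos": [0,0,0],"twist": [0,0,17],"jaw": 0.85}
    - {"delta_pos": [0,0,0],"twist": [0,0,22],"jaw": 0.85}
    - {"delta_pos": [0,0,0],"twist": [0,0,22],"jaw": 0.85}
    - {"delta_pos": [0,0,0],"twist": [0,0,22],"jaw": 0.85}

```text
time: 6.55
ee_pos: [607.1, 19.4, 283.7]
tool_rot: [-0.0, 0.663, 0.749, -0.0]
force: [0.2, 0.7, -0.4]
finger_gap: 78.8
grasp_force: 0.0
```

```bash
python3 -c "
from h import *
print(read_state()['joint_positions'].round(2))
go(st(0,0,290),st(0,0,122),yaw=6.85)
p=camera_params('top');im,d=grab_frame('top');save('top1.png',cv2.resize(im[60:190,180:330],(750,600)))
p=camera_params('wrist');im,d=grab_frame('wrist');save('w2.png',im)
print(proj(p,st(0,32,119)),proj(p,st(0,-32,119)),proj(p,st(0,57,119)))
"
```

```text
[-0.05  0.14  1.39 -0.    1.61 -0.17]
t 6.5 at [607.1  19.4 283.7] yawy 7.0 tilt [-0.0009 -0.0001]
  d [-0.6  3.3 -6.3] for [610.5  19.2 290. ]
  d [ -0.6   3.5 161.7] for [610.5  19.2 122. ]
  twz 0.1 (or +-180)
(np.float64(263.0855899181066), np.float64(151.06775713476912)) (np.float64(262.8369968879478), np.float64(201.7513041888978)) (np.float64(263.1922765311312), np.float64(129.5656927481413))
```

View pics/w2.png

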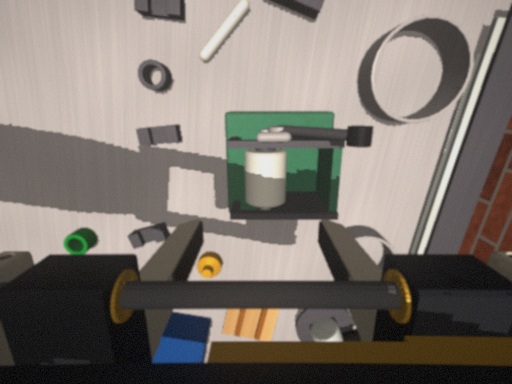

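play_rows:
  moves:
    - {"delta_pos": [0,5,45],"twist": [0,0,0],"jaw": 0.85}
    - {"delta_pos": [0,5,90],"twist": [0,0,0],"jaw": 0.85}
    - {"delta_pos": [0,5,125],"twist": [0,0,0],"jaw": 0.85}
    - {"delta_pos": [0,5,150],"twist": [0,0,0],"jaw": 0.85}
    - {"delta_pos": [0,5,161],"twist": [0,0,0],"jaw": 0.85}
    - {"delta_pos": [0,5,161],"twist": [0,0,0],"jaw": 0.85}
    - {"delta_pos": [0,5,161],"twist": [0,0,0],"jaw": 0.6}
    - {"delta_pos": [0,5,161],"twist": [0,0,0],"jaw": 0.5}

```text
time: 7.45
ee_pos: [613.9, 20.0, 125.7]
tool_rot: [0.001, 0.664, 0.748, 0.001]
force: [-0.5, 0.5, 0.4]
finger_gap: 67.7
grasp_force: 0.0
```

play_rows:
  moves:
    - {"delta_pos": [0,0,0],"twist": [0,0,0],"jaw": 0.3}
    - {"delta_pos": [0,0,0],"twist": [0,0,0],"jaw": 0.3}
    - {"delta_pos": [0,0,0],"twist": [0,0,0],"jaw": 0.3}
    - {"delta_pos": [0,0,0],"twist": [0,0,0],"jaw": 0.3}
    - {"delta_pos": [0,0,0],"twist": [0,0,0],"jaw": 0.3}
  squeeze: 30

```text
time: 7.95
ee_pos: [613.2, 20.0, 124.4]
tool_rot: [0.001, 0.664, 0.748, 0.001]
force: [0.5, 0.7, 5.9]
finger_gap: 49.2
grasp_force: 30.0
```

```bash
python3 -c "
from h import *
s=read_state();P=s['ee_pos'];c,sn=np.cos(YAW),np.sin(YAW);q=(P[:2]-O)@np.array([[c,-sn],[sn,c]]);print(q,s['force'],s['finger_gap'],s['grasp_force'])
go(st(0,0,122),yaw=6.85)
"
```

```text
[2.78342114 0.51597652] [0.53820743 0.66843294 5.88785252] 49.23791402826202 30.00135451555252
t 8.0 at [613.2  20.  124.4] yawy 6.8 tilt [ 0.002  -0.0001]
  d [-0.5 -2.8  2.4] for [610.5  19.2 122. ]
  twz -0.0 (or +-180)
```

play_rows:
  moves:
    - {"delta_pos": [0,0,-4],"twist": [0,0,0],"jaw": 0.3}
    - {"delta_pos": [0,0,-7],"twist": [0,0,0],"jaw": 0.3}
    - {"delta_pos": [0,0,-7],"twist": [0,0,0],"jaw": 0.3}
    - {"delta_pos": [0,0,-7],"twist": [0,0,0],"jaw": 0.3}
  squeeze: 40

```text
time: 8.35
ee_pos: [611.9, 20.1, 129.6]
tool_rot: [-0.001, 0.664, 0.748, -0.0]
force: [0.5, 0.4, -5.4]
finger_gap: 48.9
grasp_force: 40.0
```

play_rows:
  moves:
    - {"delta_pos": [0,-6,0],"twist": [0,0,0],"jaw": 0.3}
    - {"delta_pos": [0,-12,0],"twist": [0,0,0],"jaw": 0.3}
    - {"delta_pos": [0,-18,0],"twist": [0,0,0],"jaw": 0.3}
    - {"delta_pos": [0,-23,0],"twist": [0,0,0],"jaw": 0.3}
    - {"delta_pos": [0,-23,0],"twist": [0,0,0],"jaw": 0.3}
    - {"delta_pos": [0,-23,0],"twist": [0,0,0],"jaw": 0.3}

```text
time: 8.95
ee_pos: [589.6, 17.3, 130.5]
tool_rot: [0.0, 0.664, 0.748, 0.0]
force: [-0.8, 0.2, -4.7]
finger_gap: 49.3
grasp_force: 40.0
```

```bash
python3 -c "
from h import *
s=read_state();P=s['ee_pos'];c,sn=np.cos(YAW),np.sin(YAW);q=(P[:2]-O)@np.array([[c,-sn],[sn,c]]);print(q,s['force'],s['wrist_torque'],s['finger_gap'],s['grasp_force'])
p=camera_params('wrist');im,d=grab_frame('wrist');save('w3.png',cv2.resize(im[80:260,180:380],(800,600)))
p=camera_params('scene');im,d=grab_frame('scene');save('s3.png',cv2.resize(im[185:305,230:350],(600,600)))
"
```

```text
[-21.0212148    0.62292198] [-0.82340512  0.23678194 -4.7178919 ] [-0.04833531  0.02407948  0.02236588] 49.34670163606819 39.9971741437912
```

View pics/w3.png

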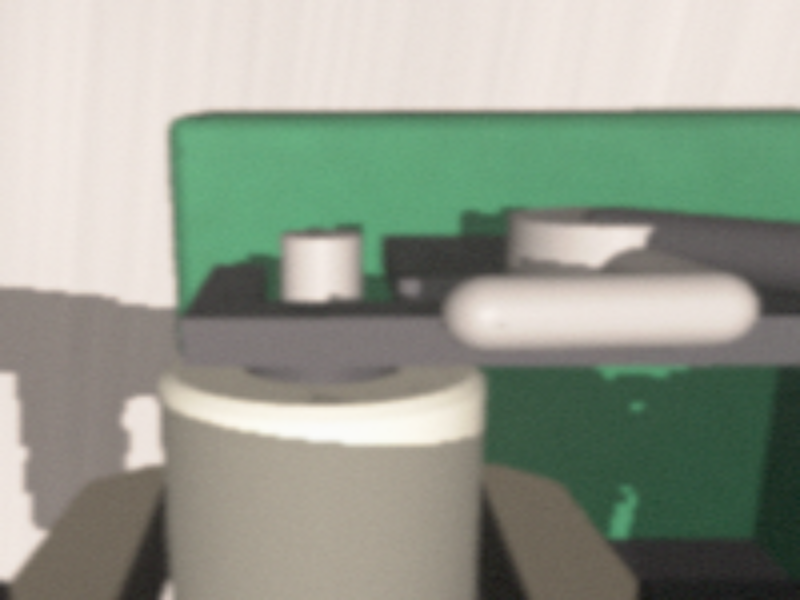

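The roller is in the grip: its axle end at (320,265) is clear of the lip and the lever, and the load reads about 4.7 N. Next I lower it.

play_rows:
  moves:
    - {"delta_pos": [0,-1,4],"twist": [0,0,0],"jaw": 0.3}
    - {"delta_pos": [0,-1,10],"twist": [0,0,0],"jaw": 0.3}
    - {"delta_pos": [0,-1,17],"twist": [0,0,0],"jaw": 0.3}
    - {"delta_pos": [0,-1,24],"twist": [0,0,0],"jaw": 0.3}
    - {"delta_pos": [0,-1,31],"twist": [0,0,0],"jaw": 0.3}
    - {"delta_pos": [0,-1,37],"twist": [0,0,0],"jaw": 0.3}
    - {"delta_pos": [0,-1,37],"twist": [0,0,0],"jaw": 0.3}
    - {"delta_pos": [0,-1,37],"twist": [0,0,0],"jaw": 0.3}

```text
time: 9.85
ee_pos: [588.5, 17.3, 93.2]
tool_rot: [-0.0, 0.664, 0.748, -0.0]
force: [-0.7, 0.1, -4.4]
finger_gap: 49.0
grasp_force: 40.0
```

```bash
python3 -c "
from h import *
s=read_state();P=s['ee_pos'];c,sn=np.cos(YAW),np.sin(YAW);q=(P[:2]-O)@np.array([[c,-sn],[sn,c]]);print(q,P[2],s['force'],s['wrist_torque'],s['finger_gap'],s['grasp_force'])
"
```

```text
[-22.08638811   0.69114024] 93.15023442988638 [-0.69891757  0.05479467 -4.4491475 ] [-0.03769801  0.07204058 -0.04155392] 48.97601599224052 39.99720275402069
```

play_rows:
  moves:
    - {"delta_pos": [0,-8,0.5],"twist": [0,0,0],"jaw": 0.3}
    - {"delta_pos": [0,-16,0.5],"twist": [0,0,0],"jaw": 0.3}
    - {"delta_pos": [0,-24,0.5],"twist": [0,0,0],"jaw": 0.3}
    - {"delta_pos": [0,-32,0.5],"twist": [0,0,0],"jaw": 0.3}
    - {"delta_pos": [0,-40,0.5],"twist": [0,0,0],"jaw": 0.3}
    - {"delta_pos": [0,-47,0.5],"twist": [0,0,0],"jaw": 0.3}
    - {"delta_pos": [0,-47,0.5],"twist": [0,0,0],"jaw": 0.3}
    - {"delta_pos": [0,-47,0.5],"twist": [0,0,0],"jaw": 0.3}

```text
time: 10.65
ee_pos: [542.0, 11.6, 93.0]
tool_rot: [0.0, 0.664, 0.748, 0.0]
force: [-0.4, 0.3, -3.9]
finger_gap: 49.0
grasp_force: 40.0
```

```bash
python3 -c "
from h import *
s=read_state();P=s['ee_pos'];c,sn=np.cos(YAW),np.sin(YAW);q=(P[:2]-O)@np.array([[c,-sn],[sn,c]]);print(q,P[2],s['force'],s['wrist_torque'],s['finger_gap'],s['grasp_force'])
z=np.load('top.npz');im,d=z['im'],z['d'];p=camera_params('top')
hsv=cv2.cvtColor(im,cv2.COLOR_RGB2HSV);C=cloud(p,d)
save('cr.png',cv2.resize(im[115:170,330:385],(550,550),interpolation=2))
go(st(-75,0,200))
"
```

```text
[-68.92129913   0.62561475] 93.02603310567629 [-0.43268563  0.2943912  -3.880519  ] [-0.09885094  0.05599711 -0.0134676 ] 49.04477708413742 39.997479021549225
t 10.7 at [542.   11.6  93. ] yawy 6.8 tilt [ 0.0006 -0.0001]
  d [  -0.6   -6.  -107. ] for [536.   10.3 200. ]
```

View pics/cr.png

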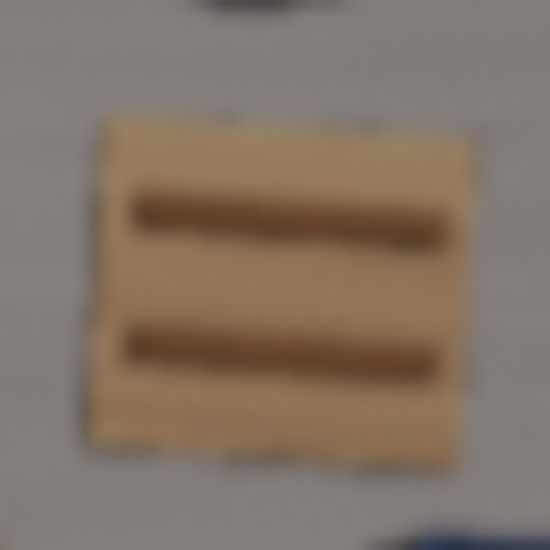

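Crop of the cradle (10x): the two dark rails run (135,210)–(448,230) and (125,345)–(437,362). The plate corners are about (103,118), (478,135), (460,468) and (90,445).

```bash
python3 -c "
from h import *
p=camera_params('top');f=lambda x,y:(330+(x+.5)/10-.5,115+(y+.5)/10-.5)
r=np.array([onplane(p,*f(*q),16)[:2] for q in((135,210),(448,230),(125,345),(437,362))])
print('rail ctr',r.mean(0),'len',np.linalg.norm(r[0]-r[1]),'gap',np.linalg.norm((r[0]+r[1]-r[2]-r[3])/2));e=r[0]+r[2]-r[1]-r[3];print('yaw',np.degrees(np.arctan2(-e[0],e[1])))
r=np.array([onplane(p,*f(*q),8)[:2] for q in((103,118),(478,135),(460,468),(90,445))]);print('plate',r.mean(0));e=r[0]+r[3]-r[1]-r[2];g=r[0]+r[1]-r[2]-r[3];print(np.degrees(np.arctan2(-e[0],e[1])),np.degrees(np.arctan2(g[1],g[0])),np.linalg.norm(e)/2,np.linalg.norm(g)/2)
go([536,10.3,220],[626.5,-287,220],yaw=-4.7)
"
```

```text
rail ctr [ 627.1617936  -286.80150057] len 91.26024073432947 gap 39.80694059591827
yaw -4.976483510390162
plate [ 627.47765444 -287.78923651]
-4.64886313200317 -4.992703277781081 109.19869385899462 98.85151574010332
t 10.7 at [542.   11.6  93. ] yawy 6.8 tilt [ 0.0006 -0.0001]
  d [  -0.6   -6.  -127. ] for [536.   10.3 220. ]
  d [-306.5   48.6 -126.9] for [ 626.5 -287.   220. ]
  twz 11.5 (or +-180)
```

play_rows:
  moves:
    - {"delta_pos": [0,-6,-30],"twist": [0,0,0],"jaw": 0.3}
    - {"delta_pos": [0,-6,-70],"twist": [0,0,0],"jaw": 0.3}
    - {"delta_pos": [0,-6,-110],"twist": [0,0,0],"jaw": 0.3}
    - {"delta_pos": [-40,0,-125],"twist": [0,0,3],"jaw": 0.3}
    - {"delta_pos": [-85,8,-127],"twist": [0,0,7],"jaw": 0.3}
    - {"delta_pos": [-130,16,-127],"twist": [0,0,11.7],"jaw": 0.3}
    - {"delta_pos": [-175,24,-127],"twist": [0,0,11.7],"jaw": 0.3}
    - {"delta_pos": [-220,32,-127],"twist": [0,0,11.7],"jaw": 0.3}

```text
time: 11.45
ee_pos: [600.5, -204.9, 219.9]
tool_rot: [0.0, 0.737, 0.676, 0.0]
force: [1.7, 0.9, -4.0]
finger_gap: 49.3
grasp_force: 40.0
```

```bash
python3 -c "
from h import *
s=read_state();print(s['force'],s['finger_gap'],s['grasp_force'])
go([627.3,-287.3,110],yaw=-4.9)
"
```

```text
[ 1.6921113   0.92963459 -3.95707777] 49.28013073865424 39.99804496765137
t 11.4 at [ 600.5 -204.9  219.9] yawy -4.9 tilt [ 0.0006 -0.0001]
  d [-79.8  33.7 109.9] for [ 627.3 -287.3  110. ]
  twz 0.0 (or +-180)
```

play_rows:
  moves:
    - {"delta_pos": [-40,17,20],"twist": [0,0,0],"jaw": 0.3}
    - {"delta_pos": [-75,31,50],"twist": [0,0,0],"jaw": 0.3}
    - {"delta_pos": [-80,33.5,90],"twist": [0,0,0],"jaw": 0.3}
    - {"delta_pos": [-80,33.5,110],"twist": [0,0,0],"jaw": 0.3}
    - {"delta_pos": [-80,33.5,110],"twist": [0,0,0],"jaw": 0.3}
    - {"delta_pos": [-80,33.5,110],"twist": [0,0,0],"jaw": 0.3}

```text
time: 12.05
ee_pos: [626.5, -285.4, 109.8]
tool_rot: [-0.0, 0.737, 0.676, -0.0]
force: [0.4, -0.3, -3.4]
finger_gap: 48.8
grasp_force: 40.0
```

```bash
python3 -c "
from h import *
s=read_state();print(s['force'],s['finger_gap'],s['grasp_force'])
go([627.3,-287.3,110],[627.3,-287.3,43.5],yaw=-4.9)
p=camera_params('wrist');im,d=grab_frame('wrist');save('w4.png',im)
c,sn=np.cos(np.radians(-4.9)),np.sin(np.radians(-4.9))
for x,y,z in((25,45,18),(-25,45,18),(50,55,8),(-50,55,8)): print(np.round(proj(p,[627.3+c*x-sn*y,-287.3+sn*x+c*y,z]),1))
"
```

```text
[ 0.35803673 -0.26413011 -3.43008782] 48.82107125109016 39.99723583459854
t 12.1 at [ 626.5 -285.4  109.8] yawy -4.9 tilt [-0.0005  0.0004]
  d [-1.8  1.  -0.2] for [ 627.3 -287.3  110. ]
  d [-1.8  1.  66.3] for [ 627.3 -287.3   43.5]
  twz 0.0 (or +-180)
[288.6 150.7]
[233.8 150.7]
[314.5 138.4]
[207.8 138.3]
```

View pics/w4.png

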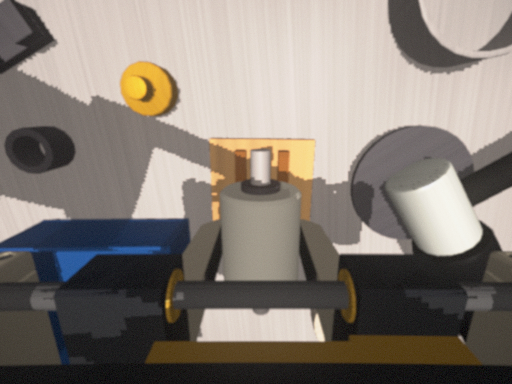

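The plate corners at (209,138) and (314,140) and the rails fall where I predicted them, and the roller is centred over the groove. I lower it now.

play_rows:
  moves:
    - {"delta_pos": [-1.8,1,25],"twist": [0,0,0],"jaw": 0.3}
    - {"delta_pos": [-1.8,1,45],"twist": [0,0,0],"jaw": 0.3}
    - {"delta_pos": [-1.8,1,56],"twist": [0,0,0],"jaw": 0.3}
    - {"delta_pos": [-1.8,1,62],"twist": [0,0,0],"jaw": 0.3}
    - {"delta_pos": [-1.8,1,65],"twist": [0,0,0],"jaw": 0.3}
    - {"delta_pos": [-1.8,1,66.5],"twist": [0,0,0],"jaw": 0.3}
    - {"delta_pos": [-1.8,1,66.5],"twist": [0,0,0],"jaw": 0.3}
    - {"delta_pos": [-1.8,1,66.5],"twist": [0,0,0],"jaw": 0.3}

```text
time: 12.9
ee_pos: [627.7, -287.7, 44.3]
tool_rot: [0.001, 0.737, 0.676, 0.0]
force: [-0.1, 0.4, -4.8]
finger_gap: 49.1
grasp_force: 40.0
```

play_rows:
  moves:
    - {"delta_pos": [0,0,1],"twist": [0,0,0],"jaw": 0.3}
    - {"delta_pos": [0,0,2],"twist": [0,0,0],"jaw": 0.3}
    - {"delta_pos": [0,0,2],"twist": [0,0,0],"jaw": 0.3}

```text
time: 13.2
ee_pos: [627.9, -287.8, 43.6]
tool_rot: [0.001, 0.737, 0.676, 0.0]
force: [-4.7, 3.3, 6.9]
finger_gap: 49.0
grasp_force: 40.0
```

play_rows:
  moves:
    - {"delta_pos": [0,0,0],"twist": [0,0,0],"jaw": 0.58}
    - {"delta_pos": [0,0,0],"twist": [0,0,0],"jaw": 0.65}
    - {"delta_pos": [0,0,0],"twist": [0,0,0],"jaw": 0.75}
    - {"delta_pos": [0,0,-15],"twist": [0,0,0],"jaw": 0.75}
    - {"delta_pos": [0,0,-60],"twist": [0,0,0],"jaw": 0.75}
    - {"delta_pos": [0,0,-110],"twist": [0,0,0],"jaw": 0.75}
    - {"delta_pos": [0,0,-160],"twist": [0,0,0],"jaw": 0.6}
    - {"delta_pos": [0,0,-180],"twist": [0,0,0],"jaw": 0.6}

```text
time: 14.0
ee_pos: [629.5, -288.7, 230.3]
tool_rot: [0.005, 0.737, 0.676, 0.002]
force: [0.2, 0.5, 0.6]
finger_gap: 59.1
grasp_force: 0.0
```

```bash
cat >> h.py <<'E'
def hw():
    p=camera_params('top');im,d=grab_frame('top');C=cloud(p,d);np.savez('topn.npz',im=im,d=d)
    hsv=cv2.cvtColor(im,cv2.COLOR_RGB2HSV)
    m=((hsv[...,2]<95)&(hsv[...,1]<90)&(C[...,2]>6)&(C[...,2]<40)).astype(np.uint8)
    m[:185]=0;m[250:]=0;m[:,:160]=0;m[:,366:]=0
    n,l,s,_=cv2.connectedComponentsWithStats(m)
    for i in range(1,n):
        if s[i,4]<25: continue
        P=C[l==i];top=np.percentile(P[:,2],90)
        r=cv2.minAreaRect(P[:,:2].astype(np.float32));c=cv2.boxPoints(r)
        a=r[2] if r[1][0]>r[1][1] else r[2]-90
        print('hw px',s[i,:2]+s[i,2:4]//2,'ctr',np.round(r[0],1),'size',np.round(r[1],0),'longang',round(a,1),'top',top.round(1),'n',s[i,4],'sat',np.median(hsv[...,1][l==i]))
E
python3 -c "
from h import *
hw()
im,d=grab_frame('scene');save('s5.png',cv2.resize(im[180:380,90:400],(800,516)))
go([627.3,-287.3,220])
"
```

```text
hw px [189 209] ctr [446.4 212.8] size [56. 24.] longang 1.5 top 24.3 n 177 sat 10.0
hw px [249 208] ctr [446.4  38.9] size [54. 24.] longang 12.9 top 25.2 n 150 sat 9.0
hw px [309 212] ctr [ 428.6 -135.2] size [59. 25.] longang 24.9 top 24.9 n 180 sat 10.0
hw px [220 210] ctr [441.4 122.5] size [37. 32.] longang 88.8 top 30.7 n 80 sat 10.0
hw px [338 210] ctr [ 437.1 -215.9] size [20. 38.] longang -30.7 top 30.1 n 60 sat 13.0
t 14.1 at [ 629.8 -288.8  229.1] yawy -4.9 tilt [ 0.0095 -0.0052]
  d [ 1.3 -2.7  9.1] for [ 627.3 -287.3  220. ]
```

View pics/s5.png

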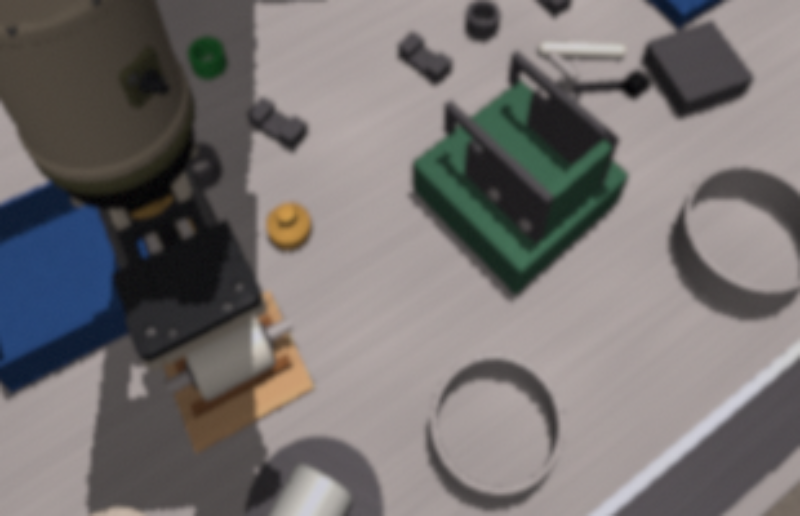

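The roller lies in the cradle with its axle ends showing at both sides, the stand is empty and the lever is at the rear. Next comes the sorting. Targets are dark, unsaturated pieces: sleeves near px (220,210) and (338,210), saddles at (189,209), (249,208) and (309,212). The green rings stay.

```bash
python3 -c "
from h import *
z=np.load('top.npz');im,d=z['im'],z['d'];p=camera_params('top');C=cloud(p,d)
m=(C[...,2]>24)&(C[...,2]<35);m[:195]=0;m[222:]=0
for a,b in((208,232),(328,352)):
  q=m.copy();q[:,:a]=0;q[:,b:]=0;P=C[q][:,:2].astype(np.float32);c=cv2.minEnclosingCircle(P);print(c, P.mean(0))
# bin rim
m=(C[...,2]>50)&(C[...,2]<66);m[:150]=0;m[240:]=0;m[:,:350]=0;m[:,440:]=0
r=cv2.minAreaRect(C[m][:,:2].astype(np.float32));print('bin',r)
m=(C[...,2]>25)&(C[...,2]<34);m[:150]=0;m[260:]=0;m[:,:100]=0;m[:,165:]=0
r=cv2.minAreaRect(C[m][:,:2].astype(np.float32));print('tray',r)
go([434,-219,130],yaw=-5)
"
```

```text
((439.9718322753906, 123.6573257446289), 19.443893432617188) [440.01038 122.87007]
((432.16204833984375, -224.7180633544922), 19.693279266357422) [ 432.02884 -224.34152]
bin ((468.07977294921875, -378.3047180175781), (152.9808807373047, 151.58055114746094), 85.51073455810547)
tray ((485.2386169433594, 352.6140441894531), (139.3001251220703, 268.3541564941406), 88.44282531738281)
t 14.1 at [ 629.8 -288.8  229.1] yawy -4.9 tilt [ 0.0095 -0.0052]
  d [  53.3 -201.9   96.9] for [ 434 -219  130]
  twz 0.1 (or +-180)
```

play_rows:
  moves:
    - {"delta_pos": [12,-50,10],"twist": [0,0,0],"jaw": 0.75}
    - {"delta_pos": [24,-100,30],"twist": [0,0,0],"jaw": 0.75}
    - {"delta_pos": [36,-150,60],"twist": [0,0,0],"jaw": 0.75}
    - {"delta_pos": [47,-195,97],"twist": [0,0,0],"jaw": 0.75}
    - {"delta_pos": [47.6,-203.4,120],"twist": [0,0,0],"jaw": 0.75}
    - {"delta_pos": [47.6,-203.4,130],"twist": [0,0,0],"jaw": 0.75}
    - {"delta_pos": [47.6,-203.4,130],"twist": [0,0,0],"jaw": 0.75}

```text
time: 14.8
ee_pos: [426.4, -221.4, 88.7]
tool_rot: [-0.002, 0.737, 0.676, -0.001]
force: [1.1, -0.6, 0.7]
finger_gap: 69.9
grasp_force: 0.0
```

```bash
cat >> h.py <<'E'
def wl():
    """dark hardware seen by the wrist camera: centres from depth"""
    p=camera_params('wrist');im,d=grab_frame('wrist');C=cloud(p,d);hsv=cv2.cvtColor(im,cv2.COLOR_RGB2HSV)
    m=((hsv[...,1]<90)&(C[...,2]>17)&(C[...,2]<35)&(d>0)).astype(np.uint8);m[250:]=0
    n,l,s,_=cv2.connectedComponentsWithStats(m)
    for i in range(1,n):
        if s[i,4]<150: continue
        P=C[l==i];r=cv2.minAreaRect(P[:,:2].astype(np.float32));a=r[2] if r[1][0]>r[1][1] else r[2]-90
        print('W px',s[i,:2]+s[i,2:4]//2,'ctr',np.round(r[0],1),'size',np.round(r[1],0),'longang',round(a,1),'top',np.percentile(P[:,2],90).round(1),'bright',np.median(hsv[...,2][l==i]))
E
python3 -c "
from h import *
wl();go([432,-224.6,21],yaw=-5)
"
```

```text
W px [280  87] ctr [ 449.5 -127.1] size [18. 26.] longang -67.4 top 25.4 bright 131.0
W px [232 113] ctr [ 411.  -143.4] size [18. 26.] longang -67.3 top 25.3 bright 130.0
W px [268 209] ctr [ 432.9 -224.1] size [39. 39.] longang 35.9 top 31.0 bright 62.0
W px [488 235] ctr [ 616.1 -258.8] size [36. 20.] longang 37.4 top 34.1 bright 87.0
t 14.8 at [ 428.7 -222.7   91.2] yawy -4.9 tilt [-0.0004  0.0004]
  d [-1.6  3.4 70.2] for [ 432.  -224.6   21. ]
  twz 0.1 (or +-180)
```

play_rows:
  moves:
    - {"delta_pos": [-1.5,3.8,35],"twist": [0,0,0],"jaw": 0.75}
    - {"delta_pos": [-1.5,3.8,60],"twist": [0,0,0],"jaw": 0.75}
    - {"delta_pos": [-1.5,3.8,70],"twist": [0,0,0],"jaw": 0.75}
    - {"delta_pos": [-1.5,3.8,70],"twist": [0,0,0],"jaw": 0.6}
    - {"delta_pos": [-1.5,3.8,70],"twist": [0,0,0],"jaw": 0.3}
    - {"delta_pos": [-1.5,3.8,70],"twist": [0,0,0],"jaw": 0.3}
    - {"delta_pos": [-1.5,3.8,70],"twist": [0,0,0],"jaw": 0.3}
    - {"delta_pos": [-1.5,3.8,70],"twist": [0,0,0],"jaw": 0.3}
  squeeze: 30

```text
time: 15.65
ee_pos: [433.1, -225.1, 22.6]
tool_rot: [0.001, 0.737, 0.676, 0.0]
force: [-0.0, 0.5, 6.1]
finger_gap: 39.0
grasp_force: 30.0
```

```bash
python3 -c "
from h import *
print(read_state()['finger_gap'],read_state()['grasp_force'])
go([432,-224.6,120],[445,-365,120],[445,-365,30],yaw=-5)
"
```

```text
39.00802823986352 30.002750102430582
t 15.7 at [ 433.1 -225.1   22.6] yawy -4.9 tilt [ 0.0017 -0.0012]
  d [  0.3  -0.9 -97.4] for [ 432.  -224.6  120. ]
  d [-138.5   24.   -97.3] for [ 445 -365  120]
  d [-138.4   23.8   -7.3] for [ 445 -365   30]
  twz 0.1 (or +-180)
```

play_rows:
  moves:
    - {"delta_pos": [0,0,-40],"twist": [0,0,0],"jaw": 0.3}
    - {"delta_pos": [0,0,-80],"twist": [0,0,0],"jaw": 0.3}
    - {"delta_pos": [-30,12,-97],"twist": [0,0,0],"jaw": 0.3}
    - {"delta_pos": [-70,27,-97],"twist": [0,0,0],"jaw": 0.3}
    - {"delta_pos": [-110,42,-97],"twist": [0,0,0],"jaw": 0.3}
    - {"delta_pos": [-117,45,-90],"twist": [0,0,0],"jaw": 0.3}
    - {"delta_pos": [-117,45,-60],"twist": [0,0,0],"jaw": 0.3}
    - {"delta_pos": [-117,45,-40],"twist": [0,0,0],"jaw": 0.3}

```text
time: 16.45
ee_pos: [466.5, -344.6, 59.6]
tool_rot: [-0.001, 0.737, 0.676, -0.0]
force: [-1.0, 0.6, -1.5]
finger_gap: 38.9
grasp_force: 30.0
```

play_rows:
  moves:
    - {"delta_pos": [0,0,20],"twist": [0,0,0],"jaw": 0.3}
    - {"delta_pos": [0,0,34],"twist": [0,0,0],"jaw": 0.3}
    - {"delta_pos": [0,0,34],"twist": [0,0,0],"jaw": 0.3}
    - {"delta_pos": [0,0,34],"twist": [0,0,0],"jaw": 0.55}
    - {"delta_pos": [0,0,34],"twist": [0,0,0],"jaw": 0.55}
    - {"delta_pos": [0,0,34],"twist": [0,0,0],"jaw": 0.55}
    - {"delta_pos": [0,0,0],"twist": [0,0,0],"jaw": 0.55}
    - {"delta_pos": [0,0,-50],"twist": [0,0,0],"jaw": 0.55}

```text
time: 17.25
ee_pos: [464.9, -342.9, 108.8]
tool_rot: [-0.004, 0.737, 0.676, -0.0]
force: [1.1, -0.4, -0.2]
finger_gap: 51.2
grasp_force: 0.0
```

```bash
python3 -c "
from h import *
go([440,-150,130],yaw=-67)
"
```

```text
t 17.2 at [ 464.9 -342.9  108.8] yawy -4.9 tilt [-0.0053  0.0048]
  d [190.2 -41.4 -20.2] for [ 440 -150  130]
  twz 62.1 (or +-180)
```

play_rows:
  moves:
    - {"delta_pos": [45,-7,-15],"twist": [0,0,0],"jaw": 0.75}
    - {"delta_pos": [94,-14,-15],"twist": [0,0,0],"jaw": 0.75}
    - {"delta_pos": [143,-21,-15],"twist": [0,0,0],"jaw": 0.75}
    - {"delta_pos": [192,-28,-15],"twist": [0,0,0],"jaw": 0.75}
    - {"delta_pos": [241,-35,-15],"twist": [0,0,0],"jaw": 0.75}
    - {"delta_pos": [290,-42,-15],"twist": [0,0,0],"jaw": 0.75}
    - {"delta_pos": [339,-49,-15],"twist": [0,0,0],"jaw": 0.75}
    - {"delta_pos": [388,-56,-15],"twist": [0,0,0],"jaw": 0.75}

```text
time: 18.05
ee_pos: [444.2, 48.3, 127.1]
tool_rot: [0.001, 0.737, 0.676, 0.001]
force: [0.6, -0.9, 0.2]
finger_gap: 69.5
grasp_force: 0.0
```

```bash
python3 -c "
from h import *
wl();go([440,123.5,21],yaw=-5)
"
```

```text
W px [220  11] ctr [425.1 207.8] size [14. 19.] longang -0.2 top 25.3 bright 114.0
W px [271   8] ctr [467.1 206.8] size [10. 18.] longang -1.1 top 25.3 bright 112.0
W px [249 113] ctr [440.5 124.5] size [38. 39.] longang -4.8 top 31.3 bright 117.0
W px [438 180] ctr [590.1  67.6] size [179.  87.] longang 48.2 top 33.2 bright 56.0
W px [283 192] ctr [466.7  45.5] size [18. 26.] longang -77.2 top 25.4 bright 64.0
W px [243 204] ctr [425.9  36.1] size [18. 26.] longang -77.0 top 25.4 bright 62.0
t 18.1 at [443.4  55.2 127. ] yawy -4.7 tilt [0.0011 0.0042]
  d [ 67.4  -9.  106.2] for [440.  123.5  21. ]
  twz 0.3 (or +-180)
```

play_rows:
  moves:
    - {"delta_pos": [45,-6,20],"twist": [0,0,0],"jaw": 0.75}
    - {"delta_pos": [66,-8.5,50],"twist": [0,0,0],"jaw": 0.75}
    - {"delta_pos": [66,-8.5,50],"twist": [0,0,0],"jaw": 0.75}
    - {"delta_pos": [66,-8.5,50],"twist": [0,0,0],"jaw": 0.75}

```text
time: 18.5
ee_pos: [441.0, 112.8, 76.2]
tool_rot: [-0.0, 0.736, 0.677, -0.001]
force: [0.4, -0.4, 0.5]
finger_gap: 69.8
grasp_force: 0.0
```

```bash
python3 -c "
from h import *
go([440.5,124.3,21],yaw=-5)
"
```

```text
t 18.5 at [441.  112.8  76.2] yawy -4.8 tilt [-0.0012 -0.0006]
  d [11.4 -1.4 55.2] for [440.5 124.3  21. ]
  twz 0.2 (or +-180)
```

play_rows:
  moves:
    - {"delta_pos": [11.5,-1.4,15],"twist": [0,0,0],"jaw": 0.75}
    - {"delta_pos": [11.5,-1.4,45],"twist": [0,0,0],"jaw": 0.75}
    - {"delta_pos": [11.5,-1.4,54.5],"twist": [0,0,0],"jaw": 0.75}
    - {"delta_pos": [11.5,-1.4,54.5],"twist": [0,0,0],"jaw": 0.6}
    - {"delta_pos": [11.5,-1.4,54.5],"twist": [0,0,0],"jaw": 0.3}
    - {"delta_pos": [11.5,-1.4,54.5],"twist": [0,0,0],"jaw": 0.3}
    - {"delta_pos": [11.5,-1.4,54.5],"twist": [0,0,0],"jaw": 0.3}
    - {"delta_pos": [11.5,-1.4,54.5],"twist": [0,0,0],"jaw": 0.3}

```text
time: 19.3
ee_pos: [441.9, 124.5, 23.0]
tool_rot: [0.001, 0.737, 0.676, 0.001]
force: [-1.9, -1.5, 7.2]
finger_gap: 39.5
grasp_force: 30.0
```

```bash
python3 -c "
from h import *
print(read_state()['finger_gap'],read_state()['grasp_force'])
go([468,-410,120],[468,-410,27],yaw=-5)
"
```

```text
39.47999758371054 30.003371061757207
t 19.3 at [441.9 124.5  23. ] yawy -4.9 tilt [0.0017 0.0001]
  d [-530.3   71.6  -97.1] for [ 468 -410  120]
  d [-530.4   71.4   -4.1] for [ 468 -410   27]
  twz 0.1 (or +-180)
```

play_rows:
  moves:
    - {"delta_pos": [0,0,-45],"twist": [0,0,0],"jaw": 0.3}
    - {"delta_pos": [0,0,-85],"twist": [0,0,0],"jaw": 0.3}
    - {"delta_pos": [-35,5,-100],"twist": [0,0,0],"jaw": 0.3}
    - {"delta_pos": [-80,11,-100],"twist": [0,0,0],"jaw": 0.3}
    - {"delta_pos": [-125,17,-100],"twist": [0,0,0],"jaw": 0.3}
    - {"delta_pos": [-170,23,-100],"twist": [0,0,0],"jaw": 0.3}
    - {"delta_pos": [-215,29,-100],"twist": [0,0,0],"jaw": 0.3}
    - {"delta_pos": [-260,35,-100],"twist": [0,0,0],"jaw": 0.3}

```text
time: 20.1
ee_pos: [453.7, -139.4, 122.2]
tool_rot: [0.0, 0.737, 0.676, 0.0]
force: [0.8, -0.3, -1.7]
finger_gap: 39.0
grasp_force: 30.0
```

play_rows:
  moves:
    - {"delta_pos": [-45,6,0],"twist": [0,0,0],"jaw": 0.3}
    - {"delta_pos": [-90,12,0],"twist": [0,0,0],"jaw": 0.3}
    - {"delta_pos": [-135,18,0],"twist": [0,0,0],"jaw": 0.3}
    - {"delta_pos": [-180,24,0],"twist": [0,0,0],"jaw": 0.3}
    - {"delta_pos": [-225,30,0],"twist": [0,0,0],"jaw": 0.3}
    - {"delta_pos": [-260,36,0],"twist": [0,0,0],"jaw": 0.3}
    - {"delta_pos": [-268,37,0],"twist": [0,0,0],"jaw": 0.3}
    - {"delta_pos": [-268,37,0],"twist": [0,0,0],"jaw": 0.3}

```text
time: 20.9
ee_pos: [467.5, -408.6, 121.4]
tool_rot: [-0.0, 0.737, 0.676, 0.0]
force: [-0.3, 0.7, -1.4]
finger_gap: 39.3
grasp_force: 30.0
```

```bash
python3 -c "
from h import *
print(read_state()['finger_gap'],read_state()['grasp_force'])
go([468,-410,120],[468,-410,28],yaw=-5)
"
```

```text
39.302739819386005 29.99958185479045
t 20.9 at [ 467.5 -408.6  121.4] yawy -5.0 tilt [-0.0004  0.0005]
  d [-1.4  0.7  1.4] for [ 468 -410  120]
  d [-1.4  0.7 93.4] for [ 468 -410   28]
  twz 0.0 (or +-180)
```

play_rows:
  moves:
    - {"delta_pos": [-1,1,45],"twist": [0,0,0],"jaw": 0.3}
    - {"delta_pos": [-1,1,80],"twist": [0,0,0],"jaw": 0.3}
    - {"delta_pos": [-1,1,93],"twist": [0,0,0],"jaw": 0.3}
    - {"delta_pos": [-1,1,93],"twist": [0,0,0],"jaw": 0.3}
    - {"delta_pos": [-1,1,93],"twist": [0,0,0],"jaw": 0.55}
    - {"delta_pos": [-1,1,93],"twist": [0,0,0],"jaw": 0.55}
    - {"delta_pos": [-1,1,93],"twist": [0,0,0],"jaw": 0.55}
    - {"delta_pos": [-1,1,50],"twist": [0,0,0],"jaw": 0.55}

```text
time: 21.7
ee_pos: [465.5, -405.2, 66.1]
tool_rot: [-0.006, 0.737, 0.676, -0.0]
force: [-0.5, 1.7, -0.5]
finger_gap: 51.2
grasp_force: 0.0
```

play_rows:
  moves:
    - {"delta_pos": [10,0,-45],"twist": [0,0,0],"jaw": 0.55}
    - {"delta_pos": [50,0,-70],"twist": [0,0,8.5],"jaw": 0.55}
    - {"delta_pos": [95,-5,-70],"twist": [0,0,17],"jaw": 0.55}
    - {"delta_pos": [140,-10,-70],"twist": [0,0,25.5],"jaw": 0.55}
    - {"delta_pos": [180,-20,-70],"twist": [0,0,34],"jaw": 0.55}
    - {"delta_pos": [200,-35,-70],"twist": [0,0,42.5],"jaw": 0.55}
    - {"delta_pos": [215,-45,-70],"twist": [0,0,51],"jaw": 0.55}
    - {"delta_pos": [225,-50,-70],"twist": [0,0,59.5],"jaw": 0.55}

```text
time: 22.5
ee_pos: [437.8, -179.1, 142.5]
tool_rot: [0.0, 0.976, 0.219, 0.0]
force: [1.2, -0.2, 0.2]
finger_gap: 50.9
grasp_force: 0.0
```

```bash
python3 -c "
from h import *
hw();wl();go([430.2,-135.2,75],[430.2,-135.2,20],yaw=-67)
z=np.load('topn.npz');im=z['im'];save('b6.png',cv2.resize(im[160:235,355:435],(640,600),interpolation=2))
"
```

```text
hw px [189 209] ctr [446.3 212.9] size [56. 25.] longang 2.2 top 24.9 n 178 sat 10.0
hw px [249 208] ctr [446.8  38.9] size [55. 23.] longang 12.9 top 25.1 n 151 sat 10.0
hw px [306 205] ctr [ 451.  -126.2] size [13. 26.] longang -81.9 top 24.6 n 38 sat 10.0
hw px [352 241] ctr [ 345.9 -257.2] size [31. 33.] longang -86.3 top 30.1 n 46 sat 51.5
W px [424  52] ctr [ 613.4 -256.7] size [31. 12.] longang 35.0 top 33.9 bright 98.5
W px [53 63] ctr [466.8  44.7] size [18. 28.] longang -78.2 top 25.4 bright 103.0
W px [ 54 110] ctr [425.9  35.4] size [18. 27.] longang -77.2 top 25.2 bright 106.0
W px [420 154] ctr [ 537.3 -308.7] size [ 2. 21.] longang -3.8 top 32.9 bright 68.0
W px [220 158] ctr [ 449.8 -127.5] size [18. 26.] longang -68.0 top 25.3 bright 88.0
W px [220 196] ctr [ 411.1 -143.6] size [18. 26.] longang -68.3 top 25.3 bright 68.0
W px [411 227] ctr [ 467.  -343.8] size [37. 38.] longang -2.5 top 34.6 bright 82.0
W px [459 238] ctr [ 474.4 -403.5] size [28. 39.] longang -65.7 top 34.4 bright 43.5
t 22.6 at [ 438.1 -179.3  142.5] yawy -64.5 tilt [ 0.0011 -0.0003]
  d [ 11.8 -43.3  67.4] for [ 430.2 -135.2   75. ]
  d [ 11.8 -43.3 122.4] for [ 430.2 -135.2   20. ]
  twz 2.5 (or +-180)
```

Both sleeves are in the bin, with tops at z≈34 as they should be. Next is the saddle at (430,-135).

play_rows:
  moves:
    - {"delta_pos": [12,-43.5,30],"twist": [0,0,2.8],"jaw": 0.55}
    - {"delta_pos": [12,-43.5,70],"twist": [0,0,2.8],"jaw": 0.55}
    - {"delta_pos": [12,-43.5,105],"twist": [0,0,2.8],"jaw": 0.55}
    - {"delta_pos": [12,-43.5,123.5],"twist": [0,0,2.8],"jaw": 0.55}
    - {"delta_pos": [12,-43.5,123.5],"twist": [0,0,2.8],"jaw": 0.55}
    - {"delta_pos": [12,-43.5,123.5],"twist": [0,0,2.8],"jaw": 0.3}
    - {"delta_pos": [12,-43.5,123.5],"twist": [0,0,2.8],"jaw": 0.1}
    - {"delta_pos": [12,-43.5,123.5],"twist": [0,0,2.8],"jaw": 0.1}

```text
time: 23.4
ee_pos: [430.5, -136.4, 18.5]
tool_rot: [0.0, 0.98, 0.199, 0.0]
force: [-0.9, -0.1, -0.0]
finger_gap: 31.5
grasp_force: 0.0
```

play_rows:
  moves:
    - {"delta_pos": [0,0,0],"twist": [0,0,0],"jaw": 0.1}
    - {"delta_pos": [0,0,0],"twist": [0,0,0],"jaw": 0.1}
    - {"delta_pos": [0,0,0],"twist": [0,0,0],"jaw": 0.1}
  squeeze: 40

```text
time: 23.7
ee_pos: [430.3, -136.1, 18.5]
tool_rot: [0.0, 0.98, 0.198, 0.0]
force: [-0.1, -0.3, 0.4]
finger_gap: 25.7
grasp_force: 40.0
```

```bash
python3 -c "
from h import *
s=read_state();print(s['finger_gap'],s['grasp_force'],s['force'])
go([430,-135,120],[400,361,120],yaw=-89)
"
```

```text
25.668406625314745 40.000582337379456 [-0.14668225 -0.25570236  0.39834228]
t 23.7 at [ 430.3 -136.1   18.5] yawy -67.2 tilt [ 0.0003 -0.0003]
  d [   0.2   -1.1 -101.5] for [ 430 -135  120]
  d [ 165.1 -469.8 -101.7] for [400 361 120]
  twz 21.8 (or +-180)
```

play_rows:
  moves:
    - {"delta_pos": [0,0,-45],"twist": [0,0,0],"jaw": 0.1}
    - {"delta_pos": [0,0,-85],"twist": [0,0,0],"jaw": 0.1}
    - {"delta_pos": [13,-38,-100],"twist": [0,0,4],"jaw": 0.1}
    - {"delta_pos": [28,-83,-100],"twist": [0,0,9],"jaw": 0.1}
    - {"delta_pos": [43,-128,-100],"twist": [0,0,14],"jaw": 0.1}
    - {"delta_pos": [58,-173,-100],"twist": [0,0,19],"jaw": 0.1}
    - {"delta_pos": [73,-218,-100],"twist": [0,0,21.8],"jaw": 0.1}
    - {"delta_pos": [88,-263,-100],"twist": [0,0,21.8],"jaw": 0.1}

```text
time: 24.5
ee_pos: [408.6, 142.4, 118.3]
tool_rot: [0.0, 1.0, 0.008, 0.0]
force: [1.8, -0.8, -2.1]
finger_gap: 25.7
grasp_force: 40.0
```

```bash
python3 -c "
from h import *
s=read_state();print(s['finger_gap'],s['grasp_force'],s['force'])
go([395,355,110],yaw=-89)
"
```

```text
25.72976080488679 39.99837398529053 [ 1.81057119 -0.82762513 -2.05137819]
t 24.5 at [408.6 142.4 118.3] yawy -89.1 tilt [ 0.0004 -0.    ]
  d [ -10.2 -212.8    8.3] for [395 355 110]
  twz -0.1 (or +-180)
```

play_rows:
  moves:
    - {"delta_pos": [-2,-45,0],"twist": [0,0,0],"jaw": 0.1}
    - {"delta_pos": [-4,-90,0],"twist": [0,0,0],"jaw": 0.1}
    - {"delta_pos": [-6,-135,0],"twist": [0,0,0],"jaw": 0.1}
    - {"delta_pos": [-8,-180,0],"twist": [0,0,0],"jaw": 0.1}
    - {"delta_pos": [-10,-205,10],"twist": [0,0,0],"jaw": 0.1}
    - {"delta_pos": [-10,-211,30],"twist": [0,0,0],"jaw": 0.1}
    - {"delta_pos": [-10,-211,50],"twist": [0,0,0],"jaw": 0.1}
    - {"delta_pos": [-10,-211,50],"twist": [0,0,0],"jaw": 0.1}

```text
time: 25.3
ee_pos: [392.9, 350.0, 64.7]
tool_rot: [0.002, 1.0, 0.009, -0.003]
force: [-0.5, -1.2, -2.3]
finger_gap: 25.4
grasp_force: 40.0
```

```bash
python3 -c "
from h import *
s=read_state();print(s['finger_gap'],s['grasp_force'],s['force'])
go([395,355,24],yaw=-89)
p=camera_params('wrist');im,d=grab_frame('wrist');save('w7.png',im)
"
```

```text
25.398241683151237 39.99958097934723 [-0.51131255 -1.24525775 -2.27034772]
t 25.3 at [392.9 350.   64.7] yawy -88.9 tilt [-0.0053 -0.0039]
  d [ 2.4 -5.1 40.7] for [395 355  24]
  twz 0.1 (or +-180)
```

View pics/w7.png

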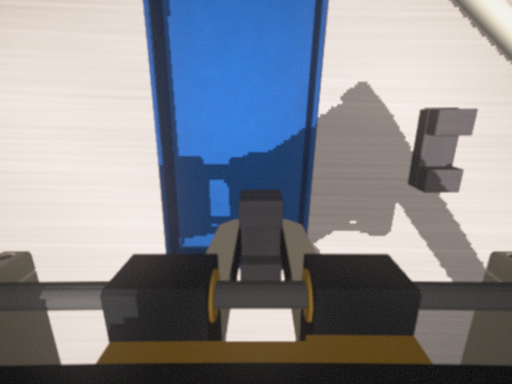

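The saddle hangs at (261,225) over the tray's near end, between the walls at u≈170 and u≈310. I shift it a little inward and lower it.

play_rows:
  moves:
    - {"delta_pos": [9,-6.5,10],"twist": [0,0,0],"jaw": 0.1}
    - {"delta_pos": [9,-6.5,30],"twist": [0,0,0],"jaw": 0.1}
    - {"delta_pos": [9,-6.5,40.5],"twist": [0,0,0],"jaw": 0.1}
    - {"delta_pos": [9,-6.5,40.5],"twist": [0,0,0],"jaw": 0.1}
    - {"delta_pos": [9,-6.5,40.5],"twist": [0,0,0],"jaw": 0.4}
    - {"delta_pos": [9,-6.5,40.5],"twist": [0,0,0],"jaw": 0.4}
    - {"delta_pos": [9,-6.5,40.5],"twist": [0,0,0],"jaw": 0.4}
    - {"delta_pos": [9,-6.5,5],"twist": [0,0,0],"jaw": 0.4}

```text
time: 26.15
ee_pos: [401.4, 355.8, 59.6]
tool_rot: [0.002, 1.0, 0.009, -0.003]
force: [-0.3, 1.0, -0.2]
finger_gap: 37.1
grasp_force: 0.0
```

play_rows:
  moves:
    - {"delta_pos": [0,20,-35],"twist": [0,0,0],"jaw": 0.5}
    - {"delta_pos": [20,60,-60],"twist": [0,0,0],"jaw": 0.55}
    - {"delta_pos": [40,105,-60],"twist": [0,0,0],"jaw": 0.55}
    - {"delta_pos": [44,130,-40],"twist": [0,0,0],"jaw": 0.55}
    - {"delta_pos": [44,144,-40],"twist": [0,0,0],"jaw": 0.55}
    - {"delta_pos": [44,144,-40],"twist": [0,0,0],"jaw": 0.55}
    - {"delta_pos": [44,144,-40],"twist": [0,0,0],"jaw": 0.55}

```text
time: 26.85
ee_pos: [450.9, 215.6, 104.0]
tool_rot: [-0.0, 1.0, 0.009, 0.0]
force: [-0.1, 0.1, -0.4]
finger_gap: 51.2
grasp_force: 0.0
```

```bash
python3 -c "
from h import *
wl();hw();go([446.3,212,18.5],yaw=-89)
"
```

```text
W px [170  24] ctr [587.9 280.4] size [31. 91.] longang -82.1 top 34.7 bright 64.0
W px [425  44] ctr [580.   92.4] size [64.  7.] longang 12.0 top 33.3 bright 61.0
W px [140  74] ctr [555.4 311. ] size [28.  3.] longang 4.2 top 27.4 bright 67.0
W px [ 31 192] ctr [455.1 418.7] size [ 4. 71.] longang -0.6 top 28.4 bright 63.0
W px [260 183] ctr [467.1 215.4] size [18. 25.] longang -89.2 top 25.3 bright 73.0
W px [448 186] ctr [466.7  46. ] size [18. 27.] longang -77.4 top 25.2 bright 118.0
W px [109 224] ctr [423.1 356.2] size [24. 27.] longang -88.3 top 29.0 bright 112.0
W px [260 225] ctr [425.1 214.7] size [18. 25.] longang -88.9 top 25.1 bright 75.0
W px [448 228] ctr [426.  37.] size [19. 27.] longang -77.7 top 25.2 bright 116.0
hw px [249 208] ctr [446.5  38.7] size [55. 23.] longang 12.8 top 25.0 n 142 sat 9.0
t 26.9 at [451.  216.2 104. ] yawy -88.9 tilt [0.0008 0.0007]
  d [-4.8  4.1 85.5] for [446.3 212.   18.5]
  twz 0.1 (or +-180)
```

play_rows:
  moves:
    - {"delta_pos": [-5,1,30],"twist": [0,0,0],"jaw": 0.55}
    - {"delta_pos": [-5,1,65],"twist": [0,0,0],"jaw": 0.55}
    - {"delta_pos": [-5,1,85.5],"twist": [0,0,0],"jaw": 0.55}
    - {"delta_pos": [-5,1,85.5],"twist": [0,0,0],"jaw": 0.55}
    - {"delta_pos": [-5,1,85.5],"twist": [0,0,0],"jaw": 0.3}
    - {"delta_pos": [-5,1,85.5],"twist": [0,0,0],"jaw": 0.1}
    - {"delta_pos": [-5,1,85.5],"twist": [0,0,0],"jaw": 0.1}
    - {"delta_pos": [-5,1,85.5],"twist": [0,0,0],"jaw": 0.1}

```text
time: 27.75
ee_pos: [445.9, 214.2, 17.9]
tool_rot: [-0.0, 1.0, 0.009, 0.0]
force: [-0.3, 1.6, 0.5]
finger_gap: 25.9
grasp_force: 40.0
```

play_rows:
  moves:
    - {"delta_pos": [0,0,0],"twist": [0,0,0],"jaw": 0.1}
    - {"delta_pos": [0,0,0],"twist": [0,0,0],"jaw": 0.1}
    - {"delta_pos": [0,0,-40],"twist": [0,0,0],"jaw": 0.1}
    - {"delta_pos": [20,-30,-60],"twist": [0,0,0],"jaw": 0.1}
    - {"delta_pos": [50,-70,-60],"twist": [0,0,0],"jaw": 0.1}
    - {"delta_pos": [80,-110,-60],"twist": [0,0,0],"jaw": 0.1}
    - {"delta_pos": [89,-145,-50],"twist": [0,0,0],"jaw": 0.1}
    - {"delta_pos": [89,-145,-50],"twist": [0,0,0],"jaw": 0.1}

```text
time: 28.55
ee_pos: [531.9, 363.4, 65.3]
tool_rot: [0.0, 1.0, 0.01, -0.001]
force: [-0.1, -1.2, -2.5]
finger_gap: 25.4
grasp_force: 40.0
```

```bash
python3 -c "
from h import *
s=read_state();print(s['finger_gap'],s['grasp_force'],s['force'])
go([535,361,24],yaw=-89)
"
```

```text
25.38900355060245 39.99992609024048 [-0.11210659 -1.24058422 -2.47793711]
t 28.6 at [531.9 363.4  65.3] yawy -88.9 tilt [-0.0021 -0.0002]
  d [ 3.1  2.4 41.3] for [535 361  24]
  twz 0.1 (or +-180)
```

play_rows:
  moves:
    - {"delta_pos": [3,2,20],"twist": [0,0,0],"jaw": 0.1}
    - {"delta_pos": [3,2,37],"twist": [0,0,0],"jaw": 0.1}
    - {"delta_pos": [3,2,41.5],"twist": [0,0,0],"jaw": 0.1}
    - {"delta_pos": [3,2,41.5],"twist": [0,0,0],"jaw": 0.1}
    - {"delta_pos": [3,2,41.5],"twist": [0,0,0],"jaw": 0.4}
    - {"delta_pos": [3,2,41.5],"twist": [0,0,0],"jaw": 0.4}
    - {"delta_pos": [3,2,41.5],"twist": [0,0,0],"jaw": 0.4}
    - {"delta_pos": [3,2,0],"twist": [0,0,0],"jaw": 0.4}

```text
time: 29.35
ee_pos: [531.3, 356.0, 62.2]
tool_rot: [0.003, 1.0, 0.009, -0.005]
force: [-0.3, -0.3, -0.7]
finger_gap: 37.1
grasp_force: 0.0
```

play_rows:
  moves:
    - {"delta_pos": [-5,20,-40],"twist": [0,0,0],"jaw": 0.5}
    - {"delta_pos": [-18,65,-50],"twist": [0,0,-4],"jaw": 0.55}
    - {"delta_pos": [-32,110,-50],"twist": [0,0,-8],"jaw": 0.55}
    - {"delta_pos": [-46,155,-50],"twist": [0,0,-11.7],"jaw": 0.55}
    - {"delta_pos": [-60,200,-50],"twist": [0,0,-11.7],"jaw": 0.55}
    - {"delta_pos": [-74,245,-50],"twist": [0,0,-11.7],"jaw": 0.55}
    - {"delta_pos": [-88,290,-50],"twist": [0,0,-11.7],"jaw": 0.55}
    - {"delta_pos": [-95,310,-50],"twist": [0,0,-11.7],"jaw": 0.55}

```text
time: 30.15
ee_pos: [445.3, 43.9, 118.5]
tool_rot: [0.001, 0.994, 0.11, 0.001]
force: [0.2, -0.8, 0.6]
finger_gap: 51.3
grasp_force: 0.0
```

```bash
python3 -c "
from h import *
wl();go([446.4,41.3,18.5],yaw=-77.4)
"
```

```text
W px [321  79] ctr [557.9  15.5] size [  1. 145.] longang -83.2 top 33.4 bright 55.0
W px [264 174] ctr [467.   44.8] size [18. 26.] longang -77.4 top 25.3 bright 60.0
W px [263 214] ctr [426.3  35.8] size [18. 26.] longang -77.3 top 25.2 bright 61.0
t 30.2 at [444.9  42.6 118.4] yawy -77.4 tilt [ 0.0009 -0.0019]
  d [ 1.1  1.4 99.9] for [446.4  41.3  18.5]
  twz -0.0 (or +-180)
```

play_rows:
  moves:
    - {"delta_pos": [1,2.3,40],"twist": [0,0,0],"jaw": 0.55}
    - {"delta_pos": [1,2.3,80],"twist": [0,0,0],"jaw": 0.55}
    - {"delta_pos": [1,2.3,99.8],"twist": [0,0,0],"jaw": 0.55}
    - {"delta_pos": [1,2.3,99.8],"twist": [0,0,0],"jaw": 0.55}
    - {"delta_pos": [1,2.3,99.8],"twist": [0,0,0],"jaw": 0.3}
    - {"delta_pos": [1,2.3,99.8],"twist": [0,0,0],"jaw": 0.1}
    - {"delta_pos": [1,2.3,99.8],"twist": [0,0,0],"jaw": 0.1}
    - {"delta_pos": [1,2.3,99.8],"twist": [0,0,0],"jaw": 0.1}

```text
time: 31.0
ee_pos: [447.8, 44.7, 18.4]
tool_rot: [0.0, 0.994, 0.111, 0.0]
force: [-0.3, -0.7, 2.0]
finger_gap: 25.3
grasp_force: 40.0
```

play_rows:
  moves:
    - {"delta_pos": [0,0,0],"twist": [0,0,0],"jaw": 0.1}
    - {"delta_pos": [0,0,0],"twist": [0,0,0],"jaw": 0.1}
    - {"delta_pos": [0,0,-40],"twist": [0,0,0],"jaw": 0.1}
    - {"delta_pos": [5,-20,-80],"twist": [0,0,0],"jaw": 0.1}
    - {"delta_pos": [17,-65,-80],"twist": [0,0,4],"jaw": 0.1}
    - {"delta_pos": [29,-110,-80],"twist": [0,0,8],"jaw": 0.1}
    - {"delta_pos": [41,-155,-80],"twist": [0,0,11.6],"jaw": 0.1}
    - {"delta_pos": [53,-200,-80],"twist": [0,0,11.6],"jaw": 0.1}

```text
time: 31.8
ee_pos: [454.5, 253.2, 97.7]
tool_rot: [0.0, 1.0, 0.008, -0.0]
force: [1.3, 0.4, -1.4]
finger_gap: 25.5
grasp_force: 40.0
```

```bash
python3 -c "
from h import *
s=read_state();print(s['finger_gap'],s['grasp_force'],s['force'])
wl();go([468,358,80],yaw=-89)
"
```

```text
25.499168412732608 39.99882638454437 [ 1.29553399  0.35647073 -1.39769535]
W px [481  47] ctr [580.8  92.7] size [65.  5.] longang 9.1 top 33.2 bright 59.0
W px [215  31] ctr [587.9 286.4] size [85.  5.] longang 76.8 top 34.7 bright 71.0
W px [ 63 154] ctr [486.9 417.9] size [ 23. 165.] longang -8.2 top 27.9 bright 69.0
W px [174  98] ctr [543.  312.2] size [62. 19.] longang 18.9 top 29.5 bright 73.0
W px [141  78] ctr [555.9 346.6] size [58. 21.] longang 89.8 top 29.3 bright 128.0
W px [137 131] ctr [516.1 355.9] size [21. 26.] longang -89.2 top 29.4 bright 130.0
W px [158 243] ctr [410.3 348. ] size [27. 11.] longang 85.9 top 28.8 bright 78.0
t 31.9 at [454.1 259.5  98. ] yawy -88.8 tilt [0.0002 0.0044]
  d [ 15.9 -98.1  18.5] for [468 358  80]
  twz 0.2 (or +-180)
```

play_rows:
  moves:
    - {"delta_pos": [9,-45,0],"twist": [0,0,0],"jaw": 0.1}
    - {"delta_pos": [18,-85,0],"twist": [0,0,0],"jaw": 0.1}
    - {"delta_pos": [18.5,-96,10],"twist": [0,0,0],"jaw": 0.1}
    - {"delta_pos": [18.5,-96,25],"twist": [0,0,0],"jaw": 0.1}
    - {"delta_pos": [18.5,-96,25],"twist": [0,0,0],"jaw": 0.1}
    - {"delta_pos": [18.5,-96,25],"twist": [0,0,0],"jaw": 0.1}

```text
time: 32.45
ee_pos: [470.6, 345.8, 71.4]
tool_rot: [0.001, 1.0, 0.009, -0.001]
force: [0.4, 0.1, -1.7]
finger_gap: 25.5
grasp_force: 40.0
```

```bash
python3 -c "
from h import *
s=read_state();print(s['finger_gap'],s['grasp_force'],s['force'])
wl();go([471,360,24],yaw=-89)
"
```

```text
25.5440581381587 39.999327063560486 [ 0.35500249  0.1403633  -1.74676047]
W px [353  37] ctr [588.4 289.9] size [87. 23.] longang 61.9 top 34.6 bright 66.0
W px [165 166] ctr [501.2 417.7] size [  2. 132.] longang -0.5 top 28.0 bright 72.0
W px [245 108] ctr [551.4 357.2] size [25. 26.] longang -88.5 top 29.4 bright 146.0
W px [246 158] ctr [516.  356.3] size [22. 25.] longang -89.0 top 29.3 bright 81.0
t 32.5 at [471.3 346.2  72.4] yawy -89.0 tilt [-0.0013 -0.0011]
  d [ -0.  -13.9  48.4] for [471 360  24]
  twz 0.0 (or +-180)
```

play_rows:
  moves:
    - {"delta_pos": [-0.5,-10,0],"twist": [0,0,0],"jaw": 0.1}
    - {"delta_pos": [-0.5,-14,15],"twist": [0,0,0],"jaw": 0.1}
    - {"delta_pos": [-0.5,-14,35],"twist": [0,0,0],"jaw": 0.1}
    - {"delta_pos": [-0.5,-14,48.5],"twist": [0,0,0],"jaw": 0.1}
    - {"delta_pos": [-0.5,-14,48.5],"twist": [0,0,0],"jaw": 0.1}
    - {"delta_pos": [-0.5,-14,48.5],"twist": [0,0,0],"jaw": 0.4}
    - {"delta_pos": [-0.5,-14,48.5],"twist": [0,0,0],"jaw": 0.4}
    - {"delta_pos": [-0.5,-14,48.5],"twist": [0,0,0],"jaw": 0.4}

```text
time: 33.3
ee_pos: [471.4, 362.0, 25.1]
tool_rot: [-0.0, 1.0, 0.01, 0.0]
force: [-0.3, 0.0, -0.1]
finger_gap: 37.0
grasp_force: 0.0
```

play_rows:
  moves:
    - {"delta_pos": [0,0,-30],"twist": [0,0,0],"jaw": 0.4}
    - {"delta_pos": [0,0,-80],"twist": [0,0,0],"jaw": 0.4}
    - {"delta_pos": [0,0,-130],"twist": [0,0,0],"jaw": 0.4}
    - {"delta_pos": [0,30,-180],"twist": [0,0,0],"jaw": 0.4}
    - {"delta_pos": [20,70,-225],"twist": [0,0,0],"jaw": 0.45}
    - {"delta_pos": [50,100,-260],"twist": [0,0,0],"jaw": 0.45}
    - {"delta_pos": [80,130,-280],"twist": [0,0,0],"jaw": 0.45}
    - {"delta_pos": [80,130,-280],"twist": [0,0,0],"jaw": 0.45}

```text
time: 34.1
ee_pos: [556.3, 231.0, 309.1]
tool_rot: [-0.0, 1.0, 0.009, 0.003]
force: [0.1, -0.2, 0.1]
finger_gap: 41.9
grasp_force: 0.0
```

```bash
python3 -c "
from h import *
im,d=grab_frame('top');hw();save('top8.png',cv2.resize(im[110:250,105:440],(800,334)))
print(read_state()['joint_positions'].round(2))
go(st(85,58,300),st(86,59,202),yaw=-83.15)
"
```

```text
[ 0.31  0.11  1.38 -0.    1.65  1.86]
t 34.2 at [556.1 231.4 307.8] yawy -89.1 tilt [0.0053 0.001 ]
  d [129.6 146.6   8.3] for [688.   86.9 300. ]
  d [129.9 145.6 106.3] for [688.8  88.  202. ]
  twz -5.9 (or +-180)
```

View pics/top8.png

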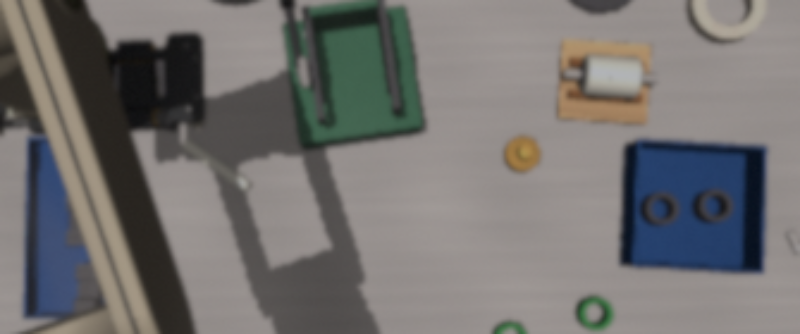

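Top view: both sleeves are in the bin at (660,208) and (713,205), the roller lies in the cradle at (613,77), and the saddles are in the tray. The floor in front of the stand is clear of dark hardware. Last comes the lever.

play_rows:
  moves:
    - {"delta_pos": [33,37,0],"twist": [0,0,-3],"jaw": 0.45}
    - {"delta_pos": [66,74,0],"twist": [0,0,-5.9],"jaw": 0.45}
    - {"delta_pos": [99,111,0],"twist": [0,0,-5.9],"jaw": 0.45}
    - {"delta_pos": [130,146,5],"twist": [0,0,-5.9],"jaw": 0.45}
    - {"delta_pos": [130,146,25],"twist": [0,0,-5.9],"jaw": 0.45}
    - {"delta_pos": [130,146,25],"twist": [0,0,-5.9],"jaw": 0.45}
    - {"delta_pos": [130,146,25],"twist": [0,0,-5.9],"jaw": 0.45}

```text
time: 34.9
ee_pos: [685.2, 91.1, 278.5]
tool_rot: [-0.0, 0.998, 0.062, -0.001]
force: [-0.5, -0.5, 0.5]
finger_gap: 41.8
grasp_force: 0.0
```

```bash
python3 -c "
from h import *
go(st(86,59.5,202),yaw=-83.15)
p=camera_params('wrist');im,d=grab_frame('wrist');C=cloud(p,d)
c,s=np.cos(YAW),np.sin(YAW);P=(C[...,:2]-O)@np.array([[c,-s],[s,c]])
m=(d>0)&(C[...,2]>180)&(C[...,2]<222)&(abs(P[...,0]-85)<30)&(abs(P[...,1]-58)<30)
print(m.sum(),np.percentile(np.c_[P[m],C[m][:,2]],[5,50,95],axis=0).round(1) if m.any() else '')
"
```

```text
t 34.9 at [685.2  91.1 278.5] yawy -82.9 tilt [-0.0026  0.0003]
  d [ 3.5  3.  76.5] for [688.8  88.5 202. ]
  twz 0.2 (or +-180)
452 [[ 61.4  51.6 194.6]
 [ 82.1  58.6 216.4]
 [ 89.   65.8 218.6]]
```

```bash
python3 -c "
from h import *
p=camera_params('wrist');im,d=grab_frame('wrist');C=cloud(p,d)
c,s=np.cos(YAW),np.sin(YAW);P=(C[...,:2]-O)@np.array([[c,-s],[s,c]])
m=(d>0)&(C[...,2]>185)&(C[...,2]<230)&(abs(P[...,0]-80)<40)&(abs(P[...,1]-58)<30)
Q=np.c_[P[m],C[m][:,2]]
for x in range(48,104,4):
  k=(Q[:,0]>=x)&(Q[:,0]<x+4)
  if k.any(): print(x,k.sum(),np.median(Q[k][:,1]).round(1),np.percentile(Q[k][:,2],[10,50,95]).round(1))
"
```

```text
52 6 58.7 [185.7 187.  188. ]
56 18 58.7 [187.4 190.1 192.6]
60 6 58.8 [193.1 194.8 196.4]
68 19 58.6 [213.2 214.2 215.2]
72 59 58.7 [215.6 216.8 218. ]
76 77 58.8 [217.5 218.2 219.3]
80 98 58.8 [216.6 217.7 218.8]
84 107 58.8 [213.3 215.4 217.1]
88 74 58.7 [206.4 210.4 213.4]
```

```bash
python3 -c "
from h import *
go(st(79,59,208),yaw=-83.15)
"
```

```text
t 35.0 at [685.9  91.5 280.8] yawy -82.9 tilt [0.0012 0.0003]
  d [-4.6  3.8 72.8] for [681.9  87.2 208. ]
  twz 0.3 (or +-180)
```

play_rows:
  moves:
    - {"delta_pos": [-4.5,3.5,30],"twist": [0,0,0],"jaw": 0.45}
    - {"delta_pos": [-4.5,3.5,60],"twist": [0,0,0],"jaw": 0.45}
    - {"delta_pos": [-4.5,3.5,73],"twist": [0,0,0],"jaw": 0.45}
    - {"delta_pos": [-4.5,3.5,73],"twist": [0,0,0],"jaw": 0.2}
    - {"delta_pos": [-4.5,3.5,73],"twist": [0,0,0],"jaw": 0.0}
    - {"delta_pos": [-4.5,3.5,73],"twist": [0,0,0],"jaw": 0.0}
    - {"delta_pos": [-4.5,3.5,73],"twist": [0,0,0],"jaw": 0.0}
    - {"delta_pos": [-4.5,3.5,73],"twist": [0,0,0],"jaw": 0.0}
  squeeze: 12

```text
time: 35.8
ee_pos: [683.3, 87.9, 209.0]
tool_rot: [-0.001, 0.998, 0.062, 0.002]
force: [-1.1, 7.4, 2.6]
finger_gap: 16.1
grasp_force: 12.0
```

play_rows:
  moves:
    - {"delta_pos": [0,0,0],"twist": [0,0,0],"jaw": 0.0}
    - {"delta_pos": [0,0,0],"twist": [0,0,0],"jaw": 0.0}
  squeeze: 12

```text
time: 36.0
ee_pos: [683.3, 88.0, 209.0]
tool_rot: [-0.001, 0.998, 0.062, 0.002]
force: [-0.2, 6.7, 2.7]
finger_gap: 16.0
grasp_force: 12.0
```

```bash
python3 -c "
from h import *
s=read_state();P=s['ee_pos'];c,sn=np.cos(YAW),np.sin(YAW);q=(P[:2]-O)@np.array([[c,-sn],[sn,c]]);print(q,P[2],s['force'],s['finger_gap'],s['grasp_force'])
a0=np.arctan2(P[2]-136,q[0]-17);print(np.degrees(a0),np.hypot(P[2]-136,q[0]-17))
go(*[st(17+95*np.cos(a),q[1],136+95*np.sin(a)) for a in np.linspace(a0,np.radians(145)+.03,15)[1:]])"
```

```text
[80.44696414 59.594511  ] 209.0000623453537 [-0.18781526  6.65125931  2.68418665] 16.01956845579037 12.000308632850647
49.004927748632696 96.71880045548454
t 36.0 at [683.3  88.  209. ] yawy -82.9 tilt [0.0036 0.0028]
  d [-10.3  -0.1  -5.8] for [673.   86.7 214.7]
  d [-20.2  -0.1 -11.7] for [663.1  85.5 220.6]
  d [-30.8  -0.2 -16.4] for [652.6  84.3 225.2]
  d [-41.9  -0.2 -19.7] for [641.6  83.  228.5]
  d [-53.3  -0.3 -21.7] for [630.3  81.6 230.5]
  d [-64.8  -0.3 -22.2] for [618.8  80.2 231. ]
  d [-76.4  -0.4 -21.4] for [607.4  78.8 230.1]
  d [-87.7  -0.4 -19.2] for [596.1  77.5 227.8]
  d [-98.7  -0.5 -15.6] for [585.2  76.2 224.2]
  d [-109.2   -0.5  -10.7] for [574.8  74.9 219.2]
  d [-119.    -0.5   -4.5] for [565.1  73.8 213.1]
  d [-128.    -0.5    2.8] for [556.2  72.7 205.7]
  d [-136.    -0.6   11.1] for [548.3  71.8 197.4]
  d [-142.9   -0.6   20.3] for [541.4  70.9 188.1]
```

play_rows:
  moves:
    - {"delta_pos": [-10,-1,-6],"twist": [0,0,0],"jaw": 0.0}
    - {"delta_pos": [-20,-1,-12],"twist": [0,0,0],"jaw": 0.0}
    - {"delta_pos": [-31,-1,-16.5],"twist": [0,0,0],"jaw": 0.0}
    - {"delta_pos": [-42,-1,-20],"twist": [0,0,0],"jaw": 0.0}
    - {"delta_pos": [-53,-1,-22],"twist": [0,0,0],"jaw": 0.0}
    - {"delta_pos": [-65,-1,-22],"twist": [0,0,0],"jaw": 0.0}
    - {"delta_pos": [-76,-1,-21.5],"twist": [0,0,0],"jaw": 0.0}
    - {"delta_pos": [-76,-1,-21.5],"twist": [0,0,0],"jaw": 0.0}
  squeeze: 15

```text
time: 36.8
ee_pos: [606.4, 78.5, 229.8]
tool_rot: [-0.001, 0.998, 0.062, 0.001]
force: [-1.5, 5.4, 2.4]
finger_gap: 15.8
grasp_force: 15.0
```

```bash
python3 -c "
from h import *
s=read_state();P=s['ee_pos'];c,sn=np.cos(YAW),np.sin(YAW);q=(P[:2]-O)@np.array([[c,-sn],[sn,c]]);print(q,P[2],s['force'],s['finger_gap'],s['grasp_force'])
a0=np.arctan2(P[2]-136,q[0]-17);print(np.degrees(a0),np.hypot(P[2]-136,q[0]-17))
go(*[st(17+95*np.cos(a),q[1],136+95*np.sin(a)) for a in np.linspace(a0,np.radians(145)+.06,8)[1:]])"
```

```text
[ 2.9865471 59.3862998] 229.75690023734816 [-1.50768168  5.43738368  2.35250527] 15.832759166402838 15.000282526016235
98.50083104861618 94.79838186557892
t 36.8 at [606.4  78.5 229.8] yawy -82.9 tilt [0.0019 0.0014]
  d [-11.6  -0.    2.2] for [594.9  77.1 227.5]
  d [-22.8  -0.1   6.1] for [583.8  75.8 223.6]
  d [-33.4  -0.1  11.3] for [573.3  74.5 218.4]
  d [-43.2  -0.1  17.8] for [563.5  73.4 211.8]
  d [-52.2  -0.2  25.5] for [554.6  72.3 204.1]
  d [-60.2  -0.2  34.2] for [546.7  71.3 195.4]
  d [-67.   -0.2  43.9] for [539.9  70.5 185.7]
```

play_rows:
  moves:
    - {"delta_pos": [-11.5,-1,2],"twist": [0,0,0],"jaw": 0.0}
    - {"delta_pos": [-23,-1,6],"twist": [0,0,0],"jaw": 0.0}
    - {"delta_pos": [-33.5,-1,11.5],"twist": [0,0,0],"jaw": 0.0}
    - {"delta_pos": [-43,-1,18],"twist": [0,0,0],"jaw": 0.0}
    - {"delta_pos": [-52,-1,25.5],"twist": [0,0,0],"jaw": 0.0}
    - {"delta_pos": [-60,-1,34],"twist": [0,0,0],"jaw": 0.0}
    - {"delta_pos": [-66.5,-1,43.5],"twist": [0,0,0],"jaw": 0.0}
    - {"delta_pos": [-66.5,-1,45],"twist": [0,0,0],"jaw": 0.0}
  squeeze: 15

```text
time: 37.6
ee_pos: [539.4, 70.3, 183.4]
tool_rot: [0.0, 0.998, 0.061, -0.001]
force: [-13.6, 1.0, 12.7]
finger_gap: 15.8
grasp_force: 15.0
```

```bash
python3 -c "
from h import *
s=read_state();P=s['ee_pos'];c,sn=np.cos(YAW),np.sin(YAW);q=(P[:2]-O)@np.array([[c,-sn],[sn,c]]);print(q,P[2],s['force'],s['finger_gap'],s['grasp_force'])
a0=np.arctan2(P[2]-136,q[0]-17);print(np.degrees(a0),np.hypot(P[2]-136,q[0]-17))"
```

```text
[-64.46671328  59.25040709] 183.43425687568333 [-13.61585538   0.96383826  12.70802443] 15.829802541047725 15.00112697482109
149.7897581138684 94.27000635466767
```

play_rows:
  moves:
    - {"delta_pos": [2,0,-1],"twist": [0,0,0],"jaw": 0.1}
    - {"delta_pos": [2,0,-1],"twist": [0,0,0],"jaw": 0.45}
    - {"delta_pos": [2,0,-1],"twist": [0,0,0],"jaw": 0.45}
    - {"delta_pos": [2,0,-1],"twist": [0,0,0],"jaw": 0.45}
    - {"delta_pos": [2,0,-35],"twist": [0,0,0],"jaw": 0.45}
    - {"delta_pos": [2,0,-80],"twist": [0,0,0],"jaw": 0.45}
    - {"delta_pos": [2,0,-100],"twist": [0,0,0],"jaw": 0.45}
    - {"delta_pos": [2,0,-100],"twist": [0,0,0],"jaw": 0.45}

```text
time: 38.4
ee_pos: [544.8, 70.7, 287.9]
tool_rot: [0.0, 0.998, 0.061, 0.004]
force: [-0.1, 0.3, 0.6]
finger_gap: 41.6
grasp_force: 0.0
```

```bash
python3 -c "
from h import *
c,s=np.cos(YAW),np.sin(YAW)
p=camera_params('wrist');im,d=grab_frame('wrist');C=cloud(p,d)
P=(C[...,:2]-O)@np.array([[c,-s],[s,c]])
m=(d>0)&(C[...,2]>165)&(C[...,2]<230)&(abs(P[...,0]+55)<40)&(abs(P[...,1]-58)<30)
Q=np.c_[P[m],C[m][:,2]]
for x in range(-92,-16,4):
  k=(Q[:,0]>=x)&(Q[:,0]<x+4)
  if k.sum()>3: print(x,k.sum(),np.median(Q[k][:,1]).round(1),np.percentile(Q[k][:,2],[10,50,95]).round(1))
"
```

```text
-68 39 58.4 [196.  197.5 199.1]
-64 64 57.9 [199.1 199.9 201.2]
-60 66 58.4 [199.6 200.3 201.8]
-56 84 58.4 [197.5 199.  200.5]
-52 105 58.4 [188.2 194.5 197.5]
-48 46 57.9 [183.7 186.1 188.1]
-44 45 58.4 [181.  183.3 185.4]
-40 49 58.4 [178.2 180.5 182.7]
-36 42 57.4 [174.1 177.7 180. ]
-32 38 58.4 [172.3 175.  176.8]
-28 40 58.4 [170.4 172.4 174.6]
-24 37 58.5 [167.3 169.1 171.6]
-20 29 58.5 [165.9 166.6 168.5]
```

```bash
python3 -c "
from h import *
im,d=grab_frame('scene');save('s9.png',cv2.resize(im[120:360,60:400],(800,565)))
im,d=grab_frame('top');p=camera_params('top');C=cloud(p,d)
m=(C[...,2]>55)&(C[...,2]<70);m[:110]=0;m[172:]=0;m[:,:335]=0;m[:,380:]=0
r=cv2.minAreaRect(C[m][:,:2].astype(np.float32));print('roller crown',r,np.percentile(C[m][:,2],95))
m=(C[...,2]>22)&(C[...,2]<33);m[:195]=0;m[222:]=0;m[:,:200]=0;m[:,345:]=0;print('left in front',m.sum())
"
```

```text
roller crown ((594.7952270507812, -290.380615234375), (116.0035629272461, 66.76372528076172), 7.980057239532471) 64.1013763521239
left in front 0
```

View pics/s9.png

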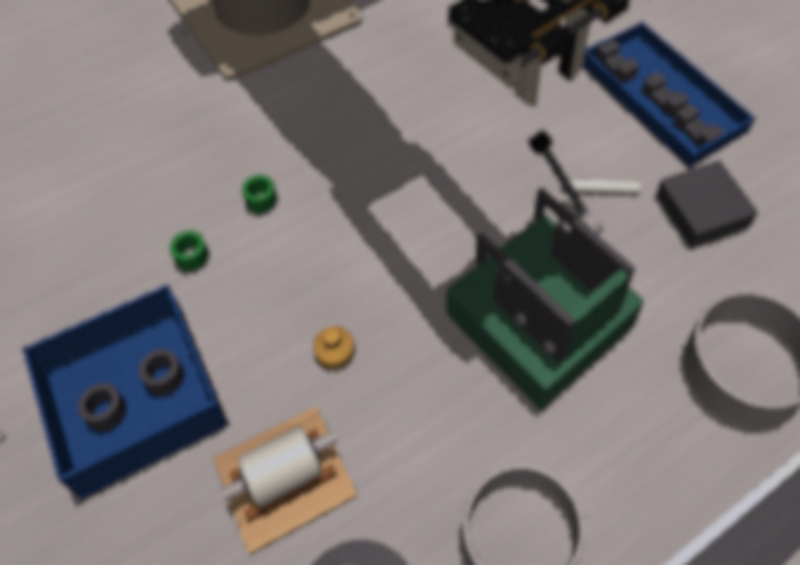

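The roller lies in the cradle at (280,465), the sleeves are in the bin at (100,405) and (160,370), and the three saddles are in the tray at (660,95). The lever is shut with its knob at (540,142). The bystanders and green rings haven't moved, so I'm handing the job in.

```bash
python3 -c "
from plant import close_job
print(close_job())"
```

```text
the job is handed in; nothing more can be done
None
```

The job is handed in at about 39 s: the roller lies in the cradle, two sleeves are in the square bin, three saddles are in the long tray and the cam lever is shut. The lever measured about 1.66 rad when flipped back, just short of its 1.75 rad stop.

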